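Fit out the three-spindle bench head

TASK

Turn the clamp knob back past its click to release the bench head, pull every dust plug out of the spindles and put it in the steel tray, and seat every tapered tool from the wooden blocks fully home in a spindle of its own (any of the three), with its slots down over the drive dogs. When all are seated, turn the clamp knob clockwise past its click to clamp them, and leave the wrench, spray can and brass coupling where they are.

Things in the scene. Friction and masses are not known exactly. Their poses are not given: they have to be found in the camera images.
- head: The bench head: a fixed grey bed 120 x 420 x 30 mm carrying three upright spindles in a row along its y (at y -145, -50 and +45 mm) and a knob pillar at y +150 mm. Origin: middle of its underside, on the bench. Its position and yaw vary.
- spindle0: Fixed steel spindle nose, 64 mm across. Origin: middle of its face at the mouth of the taper hole, 85 mm above the bench, z up. Hole 34 mm across at the face, 20 at the bottom, 48 deep. A seated tool's flange lies on the face (origins meet; 1 mm side play). Two drive dogs stand 8 mm above the face on its +x and -x sides, 19.5 to 27.5 mm off the axis, 12 mm wide (9 at the top).
- spindle1: Fixed steel spindle nose, the same as spindle0, next in the row towards the knob. Each spindle's dogs stand at an angle of their own, which varies from start to start.
- spindle2: Fixed steel spindle nose, the same as spindle0, next in the row towards the knob. Each spindle's dogs stand at an angle of their own, which varies from start to start.
- clamp_knob (a joint): Angle of the black clamp knob on the head's pillar, rad: 0 clamped (where it starts), 1.2 released, growing counter-clockwise seen from above; stops at both ends. An over-centre spring: past the click at 0.6 it snaps on to the nearer end by itself and is held there (torque to turn it at most 0.2 N m).
- knob_grip (a point): Grip point of the clamp knob, on its vertical axis, 113 mm above the bench. Its x lies along the grip bar (66 mm long, 18 mm wide, 36 mm high, top 14 mm above this point); it turns with the knob. A 52 mm disc lies 22 mm below this point.
- drill_chuck: Drill chuck; straight round body 42 mm across from 18 to 52 mm above the origin (grip there), three jaws at the top, 72 mm up. Origin: middle of the flange underside, z up the axis. Below it a tapered shank 48 mm long, 32 mm across narrowing to 18. Flange 51 mm across, 10 thick, with a 16 mm wide open drive slot right through it on its +x and its -x side (half a turn is the same). 0.5 kg. Starts upright in a block; may be absent.
- collet_chuck: Collet chuck; straight round nut 42 mm across from 18 to 54 mm above the origin (grip there), top 59 mm up. Origin: middle of the flange underside, z up the axis. Below it a tapered shank 48 mm long, 32 mm across narrowing to 18. Flange 51 mm across, 10 thick, with a 16 mm wide open drive slot right through it on its +x and its -x side (half a turn is the same). 0.5 kg. Starts upright in a block; may be absent.
- mill_holder: End-mill holder; plain cylinder 38 mm across from 12 to 55 mm above the origin (grip there), with a 12 mm cutter stub to 71 mm up. Origin: middle of the flange underside, z up the axis. Below it a tapered shank 48 mm long, 32 mm across narrowing to 18. Flange 51 mm across, 10 thick, with a 16 mm wide open drive slot right through it on its +x and its -x side (half a turn is the same). 0.5 kg. Starts upright in a block; may be absent.
- block0: Loose wooden block 80 x 80 x 60 mm high with a 38 mm through hole in the middle, in which a tapered tool may stand, its flange on the block's top. Origin: middle of its underside. It may be knocked about and need not stay in place.
- block1: Loose wooden block 80 x 80 x 60 mm high with a 38 mm through hole in the middle, in which a tapered tool may stand, its flange on the block's top. Origin: middle of its underside. It may be knocked about and need not stay in place.
- block2: Loose wooden block 80 x 80 x 60 mm high with a 38 mm through hole in the middle, in which a tapered tool may stand, its flange on the block's top. Origin: middle of its underside. It may be knocked about and need not stay in place.
- plug0: Black plastic dust plug that starts in spindle0 if present (may be absent), cap resting on the dogs. Origin: middle of the cap's underside, z up. Cap 48 mm across, 6 mm thick; above it a round grip 30 mm across, from 6 to 36 mm up (grip about 22 mm up); below it a shank 40 mm long, 31 mm tapering to 21 mm across. 60 g.
- plug1: Black plastic dust plug that starts in spindle1 if present (may be absent), cap resting on the dogs. Origin: middle of the cap's underside, z up. Cap 48 mm across, 6 mm thick; above it a round grip 30 mm across, from 6 to 36 mm up (grip about 22 mm up); below it a shank 40 mm long, 31 mm tapering to 21 mm across. 60 g.
- plug2: Black plastic dust plug that starts in spindle2 if present (may be absent), cap resting on the dogs. Origin: middle of the cap's underside, z up. Cap 48 mm across, 6 mm thick; above it a round grip 30 mm across, from 6 to 36 mm up (grip about 22 mm up); below it a shank 40 mm long, 31 mm tapering to 21 mm across. 60 g.
- tray: Fixed open steel tray, 140 (x) x 220 (y) x 30 mm high, wall and floor 3 mm. Origin: middle of its underside. Plugs may stand or lie in it anyhow.
- wrench: Bystander: steel spanner 180 mm long. Leave alone.
- spray_can: Bystander: spray can 66 mm across, 170 mm tall. Leave alone.
- coupling: Bystander: brass pipe coupling 42 mm across, 45 mm tall. Leave alone.
There are look-alikes about, which are no part of the job. Leave any purple look-alike of the plug1 alone.

How it is judged:
By the outcome, as a careful person would: the job done as asked, in the order asked, and still so for the second after the job is handed in, with the robot touching nothing.
Of drill_chuck, collet_chuck, mill_holder only 2 to 3 are there at a start; the rules pass over those that are not, and their reading is None.
Of plug0, plug1, plug2 only 2 to 3 are there at a start; the rules pass over those that are not, and their reading is None.
At some moment in a run one of block0, block1, block2 may be knocked a few centimetres aside while the robot is not near it.
It also fails if it takes over 200 s, if anything falls off the work surface, if the arm or the gripper's body presses on something with over 40 N, if the wrist force passes 120 N, or if a joint passes its speed limit or range.

ROBOT

A 7-joint arm with a two-finger parallel gripper is mounted at the origin on the work surface. World frame = base frame: x ahead of the robot, y to its left, z up, the work surface at z = 0. Lengths are in m, angles in rad, forces in N, time in s.
With the tool pointing down it reaches from about 0.425 to 1.025 m from the base axis. Payload 9.4 kg.
Tool frame: the origin (TCP) lies between the finger pads; the fingertips stand 11 mm ahead of it and the grasp point (between the pads) lies 8 mm behind it; x points along the fingers, z is the direction in which the jaws open and shut, and the axes are right-handed (so a half turn about x gives the same grasp; the last joint's range is limited). The gripper opens to 93 mm and grips with 3 to 60 N. Pads are 15 mm wide; open, the fingers measure 128 mm over their backs; the gripper's body (75 mm by 188 mm) begins 65 mm behind the grasp point.
Start: joints at [-1.354, 0.599, -0.003, 1.599, 0.002, 0.943, -0.08], TCP at [0.21, 0.694, 0.23] pointing down, gripper open.
Joint ranges: [-2.57, 2.57], [-0.35, 1.97], [-1.29, 1.29], [0.11, 2.56], [-1.05, 4.19], [0.11, 1.86], [-2.63, 2.63]. Speed limits (rad/s): [2.22, 2.22, 3.01, 3.01, 3.14, 3.14, 3.14].

INTERFACE

Orientations are given as a unit quaternion [w, x, y, z].
In Python, from workcell import manip, imaging, finish_job gives the robot as it stands. The module is installed in compiled form; this text tells all that it offers.
- The arm moves only by the shell command python3 -m jog 'ROWS' [FORCE]. ROWS is text: rows parted by semicolons, each of 5 numbers parted by spaces: the shift along the world's x, y, z in cm, then the turn about the world's z in rad, then the finger opening in cm, from 0 to 9.3. In form: tx ty tz turn hand; .... A call has 1 to 8 rows; each row is the pose to reach, as a shift and turn from the pose commanded when the call began; what a row does not reach only later rows make up. A row lasts 1/12 s, in which the tool goes at most 41.7 mm and 7.16 degrees, less where a joint would pass 70% of its speed; a pose out of reach is approached as far as the arm can. A call with a gripper value outside its range is refused whole. The fingers move at their own pace and stop on an object; FORCE is the grip in N (left out, the last holds). Time passes only in rows, so rows that repeat a pose let the fingers close. It gives the time, the measured TCP pose, the force and the opening at its end, in the units of the state.
- manip.get_state(): the state, without advancing time (a new reading comes with each control period).
- imaging.snapshot(name): name is "scene" or "top" or "wrist"; returns the picture (400x640x3 uint8, blue, green, red); there is no depth.
- imaging.camera_params(name): a dict with "camera_matrix" (3x3 intrinsics, pixels), "R" (3x3) and "t" (3): a world point X has camera coordinates R X + t. Camera axes: x right, y down, z forward; pixel columns grow to the right and rows downward; lengths in m; the calibration is good to about 2 mm. A picture is of the moment at which its call begins: read the wrist's pose just before it. camera_params takes no time and is no camera call; for the wrist camera it gives the pose at the moment of the call.
- finish_job(): hands the job in, once; it reports no verdict.
The state is a dict: "clock": time; "joint_pos": joint angles; "dq": joint speeds; "effort": joint torques, N m; "tcp_pos": TCP position; "ee_rot": TCP orientation; "force": force on the tool from outside, world axes, zero at the start; "moment": the same for the moment, N m; "finger_gap": finger opening in m.
Only numpy, scipy, OpenCV 4.12 (cv2) and the standard library are available. Lean on these libraries where they do the work, as an engineer would, in place of code of your own. Each camera call takes 0.05 s, during which the arm holds its last target.

## Working session

There is one attempt and no reset: what is moved stays moved. The work goes in short steps, Python scripts to look and compute and a shell command to move; the robot and the scene stay as the last step left them, time stands still between calls to the robot, and variables do not carry over. Pictures are saved under pics/ and viewed, and the job is handed in when it is done.

```bash
mkdir -p pics
cat > h.py <<'E'
import numpy as np, cv2
from workcell import manip, imaging
def snap(cam,fn=None):
    p=imaging.camera_params(cam); im=imaging.snapshot(cam)
    if fn: cv2.imwrite('pics/'+fn,im)
    return im,p
def ray(p,u,v,z):
    K=np.array(p['camera_matrix']);R=np.array(p['R']);t=np.array(p['t'])
    d=R.T@np.linalg.solve(K,[u,v,1.]);c=-R.T@t
    return c+d*(z-c[2])/d[2]
def proj(p,X):
    K=np.array(p['camera_matrix']);R=np.array(p['R']);t=np.array(p['t'])
    x=K@(R@np.array(X)+t);return x[:2]/x[2]
E
python3 - <<'E'
from h import *
s=manip.get_state()
for k in s:print(k,np.round(s[k],4))
for c in ['scene','top','wrist']:
    im,p=snap(c,c+'0.png')
    print(c,np.round(p['camera_matrix'],1).tolist(),np.round(p['R'],3).tolist(),np.round(-np.array(p['R']).T@p['t'],3))
E
```

```text
clock 0.0
joint_pos [-1.3537  0.6001 -0.0025  1.6001  0.0018  0.9429 -0.0799]
dq [ 0.0004  0.0008  0.0006 -0.     -0.0003 -0.0018  0.0006]
effort [-1.00000e-04 -7.65078e+01  1.49780e+00 -2.52358e+01 -5.23000e-02
  1.67000e-02  2.00000e-04]
tcp_pos [0.2098 0.6935 0.2288]
ee_rot [ 0.5674 -0.4218  0.5682  0.4211]
force [ 0.158   0.4724 -0.6689]
moment [ 0.004  -0.067  -0.0588]
finger_gap 0.0933
scene [[460.7, 0.0, 324.0], [0.0, 460.7, 196.4], [0.0, 0.0, 1.0]] [[0.261, 0.965, 0.005], [0.735, -0.196, -0.65], [-0.626, 0.173, -0.76]] [ 1.342 -0.25   1.013]
top [[421.8, 0.0, 318.2], [0.0, 421.8, 196.2], [0.0, 0.0, 1.0]] [[0.004, -1.0, 0.017], [-0.991, -0.006, -0.135], [0.135, -0.017, -0.991]] [ 0.412 -0.014  1.142]
wrist [[283.2, 0.0, 319.3], [0.0, 283.2, 198.1], [0.0, 0.0, 1.0]] [[0.288, 0.958, -0.001], [0.917, -0.276, 0.287], [0.275, -0.084, -0.958]] [0.133 0.717 0.384]
```

View pics/scene0.png

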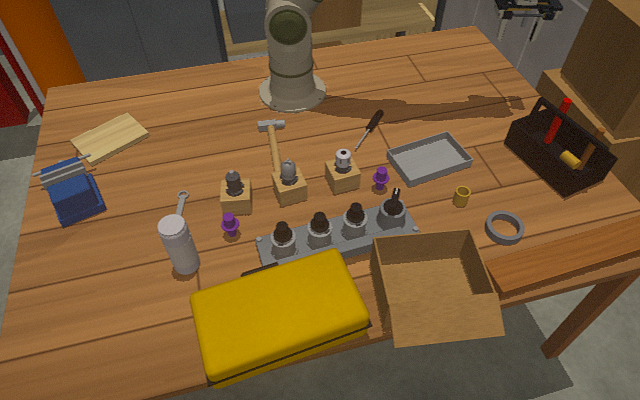

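View pics/top0.png

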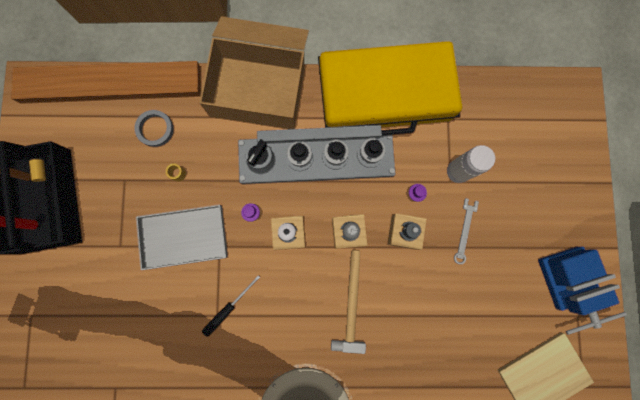

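View pics/wrist0.png

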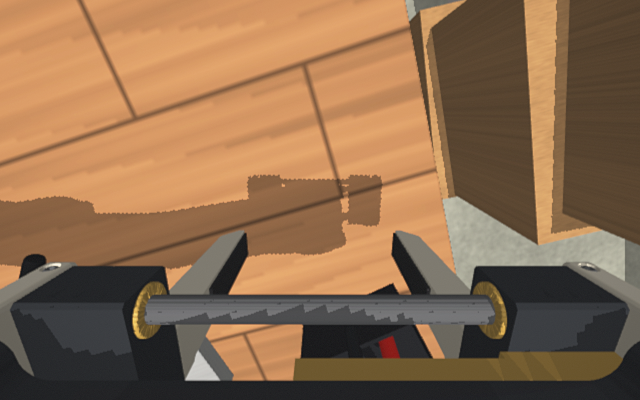

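Run:
```python
from h import *
im=cv2.imread('pics/top0.png')
c=im[115:265,230:440]
cv2.imwrite('pics/c1.png',cv2.resize(c,None,fx=3.8,fy=3.8,interpolation=cv2.INTER_CUBIC))
im=cv2.imread('pics/scene0.png')
c=im[135:275,210:430]
cv2.imwrite('pics/c2.png',cv2.resize(c,None,fx=3.6,fy=3.6,interpolation=cv2.INTER_CUBIC))
```

```text
(no output)
```

View pics/c1.png

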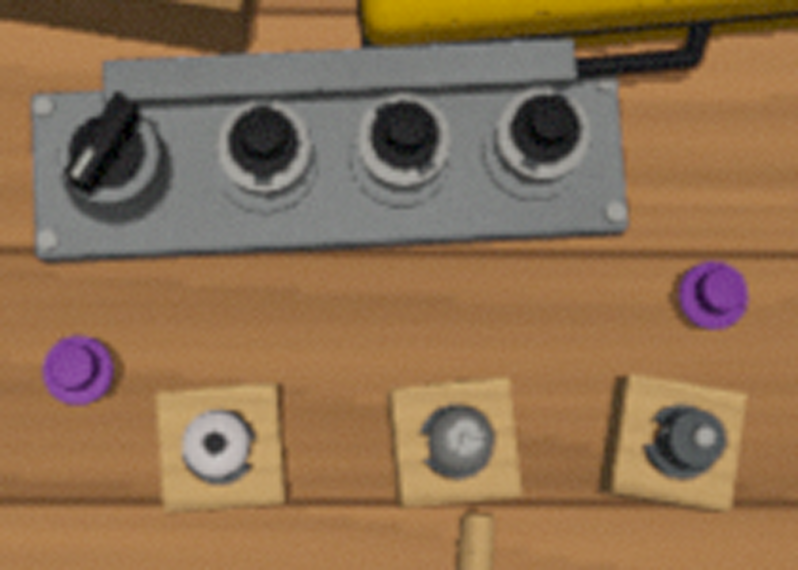

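View pics/c2.png

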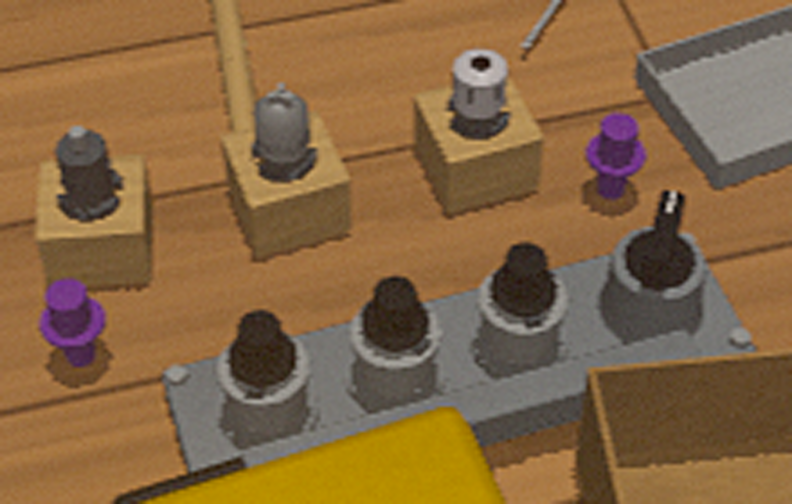

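Run:
```python
from h import *
from scipy.optimize import least_squares
p=imaging.camera_params('top')
f=lambda a:(a[0]/3.8+230,a[1]/3.8+115)
C=[(34,95),(613,80),(626,232),(40,258)];z=.03
loc=[(.06,.21),(.06,-.21),(-.06,-.21),(-.06,.21)]
P=[ray(p,*f(c),.03)[:2] for c in C]
print('corners',np.round(P,4).tolist())
Q=[ray(p,*f(c),.129)[:2] for c in [(265,135),(409,129),(549,121)]]
print('plugtops z.129',np.round(Q,4).tolist())
L=loc+[(0,.045),(0,-.05),(0,-.145)]
def g(s):
    c,n=np.cos(s[2]),np.sin(s[2]);A=np.array([[c,-n],[n,c]])
    return (np.array(L)@A.T+s[:2]-np.array(P+Q)).ravel()
r=least_squares(g,[.5,0,0]);print('head',r.x,np.round(r.fun*1e3,1))
c,n=np.cos(r.x[2]),np.sin(r.x[2]);A=np.array([[c,-n],[n,c]])
for y in (-.145,-.05,.045,.15):print(y,A@[0,y]+r.x[:2])
print('knob ends',[np.round(ray(p,*f(c),.127),4) for c in [(122,102),(84,180)]])
print('collet',ray(p,*f((214,443)),.119)[:2],'drill',ray(p,*f((465,436)),.132)[:2],'mill',ray(p,*f((706,436)),.131)[:2])
print('tray',[np.round(ray(p,*c,.03)[:2],3) for c in [(137,218),(222,206),(227,257),(140,269)]])
print('purple',ray(p,*f((78,366)),.076)[:2],ray(p,*f((722,288)),.076)[:2])
```

```text
corners [[0.7154, 0.1823], [0.7299, -0.231], [0.6193, -0.238], [0.598, 0.1747]]
plugtops z.129 [[0.6631, 0.015], [0.6678, -0.0782], [0.6738, -0.1693]]
head [ 0.66578927 -0.02781517  0.04611909] [ 0.6  2.5  5.5 -3.9 -3.8 -2.4 -1.8  4.5  0.6  2.1  0.3  0.5 -1.4 -3.3]
-0.145 [ 0.67247417 -0.172661  ]
-0.05 [ 0.66809441 -0.07776201]
0.045 [0.66371465 0.01713698]
0.15 [0.65887386 0.12202533]
knob ends [array([0.6848, 0.1081, 0.127 ]), array([0.6329, 0.1314, 0.127 ])]
collet [0.46456031 0.04585125] drill [ 0.46900512 -0.11286794] mill [ 0.46975858 -0.26564964]
tray [array([0.503, 0.443]), array([0.536, 0.222]), array([0.402, 0.204]), array([0.371, 0.427])]
purple [0.51755829 0.13958137] [ 0.57277762 -0.29296875]
```

```bash
cat >> h.py <<'E'
from scipy.spatial.transform import Rotation as Ro
def pose():
    s=manip.get_state();q=np.array(s['ee_rot']);R=Ro.from_quat(q[[1,2,3,0]]).as_matrix()
    j=R[:,2];return np.array(s['tcp_pos']),np.arctan2(j[1],j[0]),s,R
def go(x,y,z,jaw=None):
    p,a,s,R=pose();d=(np.array([x,y,z])-p)*100
    t=0 if jaw is None else (jaw-a+np.pi/2)%np.pi-np.pi/2
    print('t=%.2f'%s['clock'],'tcp',np.round(p,4),'jaw %.3f'%a,'MOVE cm',np.round(d,2),'turn %.3f'%t,'q7 %.2f gap %.4f'%(s['joint_pos'][6],s['finger_gap']))
E
python3 -c "
from h import *
print(np.round(pose()[3],3))
go(.659,.120,.20,np.radians(66))
go(.59,.120,.30,np.radians(66))"
```

```text
[[-0.    -0.957  0.29 ]
 [-0.001  0.29   0.957]
 [-1.    -0.    -0.001]]
t=0.15 tcp [0.2099 0.6936 0.229 ] jaw 1.277 MOVE cm [ 44.91 -57.36  -2.9 ] turn -0.125 q7 -0.08 gap 0.0929
t=0.15 tcp [0.2099 0.6936 0.229 ] jaw 1.277 MOVE cm [ 38.01 -57.36   7.1 ] turn -0.125 q7 -0.08 gap 0.0929
```

```bash
python3 -m jog '2 -3 4 0 9.3; 4.4 -6.6 7 0 9.3; 6.6 -9.9 7 0 9.3; 8.8 -13.2 7 0 9.3; 11 -16.5 7 0 9.3; 13.2 -19.8 7 0 9.3; 15.4 -23.1 7 0 9.3; 17.6 -26.4 7 0 9.3'; python3 -m jog '2.2 -3.3 0 0 9.3; 4.4 -6.6 0 0 9.3; 6.6 -9.9 0 0 9.3; 8.8 -13.2 0 0 9.3; 11 -16.5 0 0 9.3; 13.2 -19.8 0 0 9.3; 15.4 -23.1 0 0 9.3; 17.6 -26.4 0 0 9.3'
python3 - <<'E'
from h import *
go(.659,.120,.2,np.radians(66))
snap('wrist','w1.png');snap('top','t1.png')
E
```

```text
clock: 0.82
tcp_pos: [0.3825, 0.4342, 0.2997]
ee_rot: [0.568, -0.421, 0.568, 0.421]
force: [0.1, 0.5, 0.3]
finger_gap: 0.0928
clock: 1.48
tcp_pos: [0.5585, 0.1703, 0.2996]
ee_rot: [0.568, -0.421, 0.568, 0.421]
force: [1.2, 0.1, -0.4]
finger_gap: 0.0928
t=1.48 tcp [0.5585 0.1703 0.2996] jaw 1.277 MOVE cm [10.05 -5.03 -9.96] turn -0.125 q7 0.94 gap 0.0928
```

View pics/w1.png

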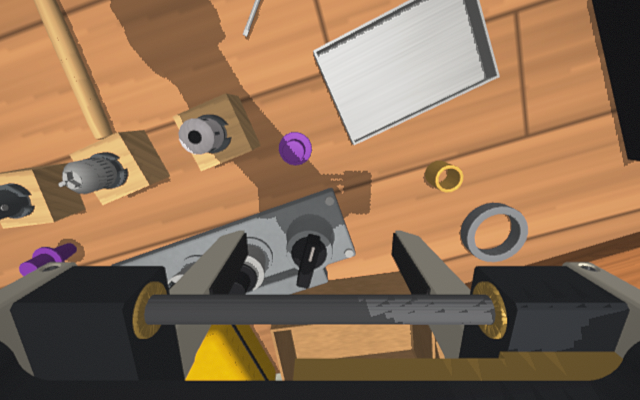

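```bash
python3 -m jog '3 -1.5 -1 -0.05 9.3; 6 -3 -3 -0.12 9.3; 9 -4.5 -5 -0.12 9.3; 10 -5 -6 -0.12 9.3;10 -5 -6 -0.12 9.3;10 -5 -6 -0.12 9.3'
python3 - <<'E'
from h import *
go(.659,.120,.2,np.radians(66))
snap('wrist','w2.png')
E
```

```text
clock: 2.08
tcp_pos: [0.657, 0.1224, 0.2386]
ee_rot: [0.591, -0.386, 0.593, 0.387]
force: [-1.0, 0.6, 0.6]
finger_gap: 0.0931
t=2.08 tcp [0.657  0.1224 0.2386] jaw 1.157 MOVE cm [ 0.2  -0.24 -3.86] turn -0.005 q7 0.98 gap 0.0931
```

View pics/w2.png

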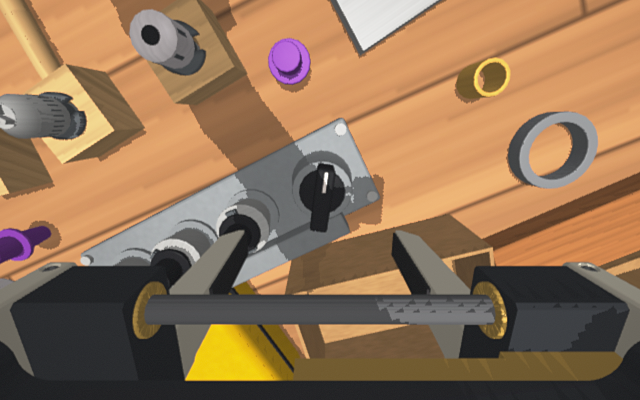

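Run:
```python
from h import *
im=cv2.imread('pics/w2.png');p=imaging.camera_params('wrist')
cv2.imwrite('pics/w2c.png',cv2.resize(im[120:260,250:400],None,fx=4,fy=4,interpolation=cv2.INTER_CUBIC))
```

```text
(no output)
```

View pics/w2c.png

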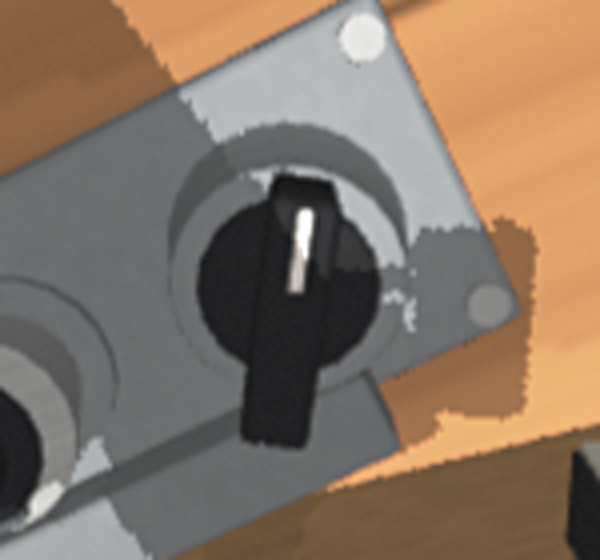

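```bash
cat >> h.py <<'E'
def crop(src,fn,u0,u1,v0,v1,k):
    im=cv2.imread('pics/'+src) if isinstance(src,str) else src
    cv2.imwrite('pics/'+fn,cv2.resize(im[v0:v1,u0:u1],None,fx=k,fy=k,interpolation=cv2.INTER_CUBIC))
E
python3 - <<'E'
from h import *
p=imaging.camera_params('wrist')
a=ray(p,250+303/4,120+198/4,.127);b=ray(p,250+276/4,120+443/4,.127)
print(a,b,(a+b)/2,np.linalg.norm(a-b),np.degrees(np.arctan2(*(a-b)[1::-1])))
d=ray(p,250+289/4,120+283/4,.091);print('disc',d)
th=np.arctan2(*(a-b)[1::-1])
m=(a+b)/2
go(m[0],m[1],.108,th+np.pi/2)
E
```

```text
[0.63279792 0.1408061  0.127     ] [0.68834688 0.10947951 0.127     ] [0.6605724  0.12514281 0.127     ] 0.06377336213217338 150.57937220289557
disc [0.65987997 0.12580792 0.091     ]
t=2.13 tcp [0.6569 0.1231 0.2396] jaw 1.158 MOVE cm [  0.37   0.2  -13.16] turn -0.101 q7 0.98 gap 0.0929
```

```bash
python3 -m jog '0.3 0.2 -3 -0.1 7; 0.3 0.2 -6 -0.1 7; 0.3 0.2 -9 -0.1 7; 0.3 0.2 -11 -0.1 7; 0.3 0.2 -12.5 -0.1 7; 0.3 0.2 -12.9 -0.1 7; 0.3 0.2 -12.9 -0.1 7'
python3 -m jog '0 0 0 0 3;0 0 0 0 1.5;0 0 0 0 1;0 0 0 0 1;0 0 0 0 1;0 0 0 0 1' 15; python3 -c "
from h import *
go(.66,.1255,.108,1.057)"
```

```text
clock: 2.72
tcp_pos: [0.6598, 0.1255, 0.1108]
ee_rot: [0.61, -0.357, 0.611, 0.357]
force: [0.1, 0.4, 0.7]
finger_gap: 0.0702
clock: 3.22
tcp_pos: [0.6609, 0.1242, 0.111]
ee_rot: [0.611, -0.357, 0.61, 0.356]
force: [-0.2, 0.0, 0.2]
finger_gap: 0.0347
t=3.22 tcp [0.6609 0.1242 0.111 ] jaw 1.057 MOVE cm [-0.09  0.13 -0.3 ] turn 0.000 q7 0.92 gap 0.0347
```

```bash
python3 -m jog '0 0 0 0 1;0 0 0 0 1;0 0 0 0 1;0 0 0 0 1;0 0 0 0 1;0 0 0 0 1' 20; python3 -m jog '0 0 0 0.12 1;0 0 0 0.24 1;0 0 0 0.36 1;0 0 0 0.48 1;0 0 0 0.6 1;0 0 0 0.72 1;0 0 0 0.84 1;0 0 0 0.96 1'; python3 -c "
from h import *
s=pose()[2];print(s['moment'],s['force'])
go(.66,.1255,.108,1.057+1.2)"
```

```text
clock: 3.72
tcp_pos: [0.6605, 0.1237, 0.1106]
ee_rot: [0.61, -0.356, 0.611, 0.356]
force: [-0.9, -1.5, 2.3]
finger_gap: 0.0181
clock: 4.38
tcp_pos: [0.6607, 0.123, 0.1106]
ee_rot: [-0.375, 0.599, -0.376, -0.599]
force: [-1.3, -4.4, 1.1]
finger_gap: 0.0181
[-0.63638993  0.39647482  0.0555843 ] [-1.26499614 -4.38334599  1.11354569]
t=4.38 tcp [0.6607 0.123  0.1106] jaw 2.023 MOVE cm [-0.07  0.25 -0.26] turn 0.234 q7 1.62 gap 0.0181
```

```bash
python3 -m jog '0 0 0 0.1 1;0 0 0 0.22 1;0 0 0 0.22 1;0 0 0 0.22 5;0 0 0 0.22 7;0 0 0 0.22 8;0 0 0 0.22 8';python3 -m jog '0 0 0 0 8;0 0 3 0 8;0 0 7 0 9.3;0 0 11 0 9.3;-4 -2 15 -0.1 9.3;-8 -3 16 -0.2 9.3;-8 -3 16 -0.3 9.3;-8 -3 16 -0.4 9.3';python3 - <<'E'
from h import *
snap('wrist','w3.png');snap('top','t3.png')
go(.6637,.0171,.108,np.pi/2)
crop('t3.png','t3c.png',230,440,115,265,3.8)
E
```

```text
clock: 4.97
tcp_pos: [0.6609, 0.1249, 0.1106]
ee_rot: [-0.309, 0.636, -0.309, -0.636]
force: [-0.7, 0.8, 0.5]
finger_gap: 0.0399
clock: 5.63
tcp_pos: [0.5782, 0.093, 0.2733]
ee_rot: [-0.431, 0.561, -0.431, -0.56]
force: [0.0, -0.5, -1.1]
finger_gap: 0.0916
t=5.73 tcp [0.5805 0.0943 0.2718] jaw 1.835 MOVE cm [  8.32  -7.72 -16.38] turn -0.264 q7 1.50 gap 0.0926
```

View pics/w3.png

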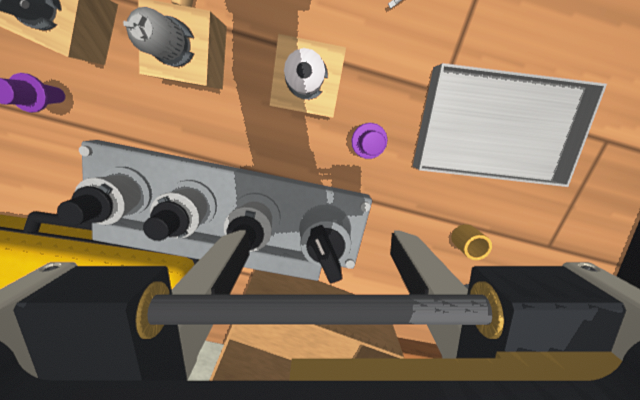

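View pics/t3c.png

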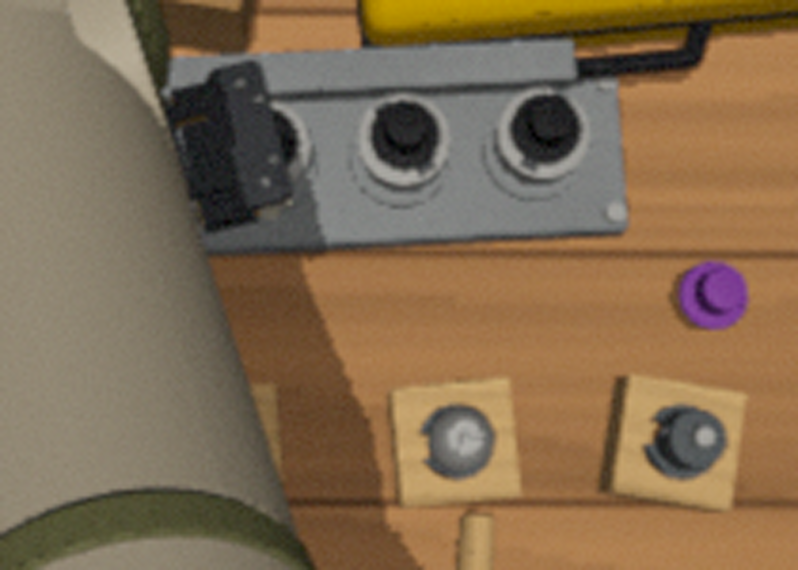

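Run:
```python
from h import *
p=imaging.camera_params('wrist')
a=ray(p,314,230,.127);b=ray(p,336,279,.127);print(a,b,np.degrees(np.arctan2(*(b-a)[1::-1])),(a+b)/2)
# plug top centres
for n,u,v in (('2',248,229),('1',162,226),('0',70,212)): print(n,ray(p,u,v,.129))
crop('w3.png','w3c.png',40,370,120,290,2.4)
```

```text
[0.62828116 0.10164037 0.127     ] [0.68327667 0.14383575 0.127     ] 37.49727177359441 [0.65577892 0.12273806 0.127     ]
2 [0.64593833 0.02877814 0.129     ]
1 [ 0.66789203 -0.0659096   0.129     ]
0 [ 0.67789696 -0.16673884  0.129     ]
```

View pics/w3c.png

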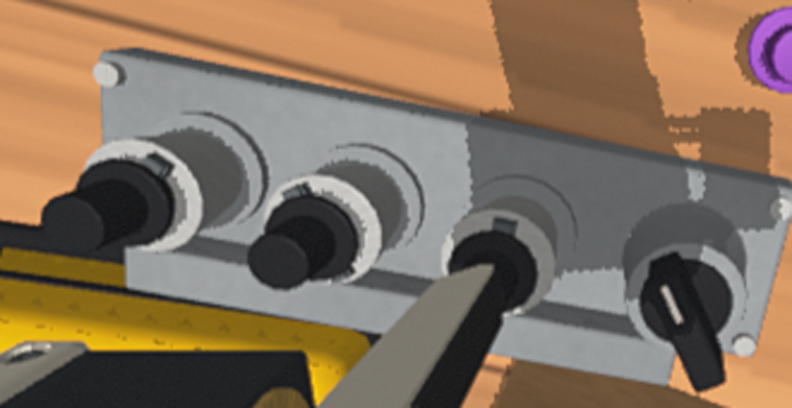

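```bash
python3 -m jog '3 -3 -1 -0.1 6;6 -6 -2 -0.2 6;8.3 -7.8 -3.5 -0.26 6;8.3 -7.8 -3.5 -0.26 6;8.3 -7.8 -3.5 -0.26 6'
python3 - <<'E'
from h import *
im,p=snap('wrist','w4.png')
go(.6637,.0171,.108,np.pi/2)
crop('w4.png','w4c.png',120,500,60,300,2.1)
E
```

```text
clock: 6.15
tcp_pos: [0.6646, 0.0148, 0.2332]
ee_rot: [0.497, -0.501, 0.499, 0.502]
force: [0.1, 0.9, 0.6]
finger_gap: 0.064
t=6.20 tcp [0.664  0.0163 0.2341] jaw 1.580 MOVE cm [ -0.03   0.08 -12.61] turn -0.009 q7 1.43 gap 0.0620
```

View pics/w4c.png

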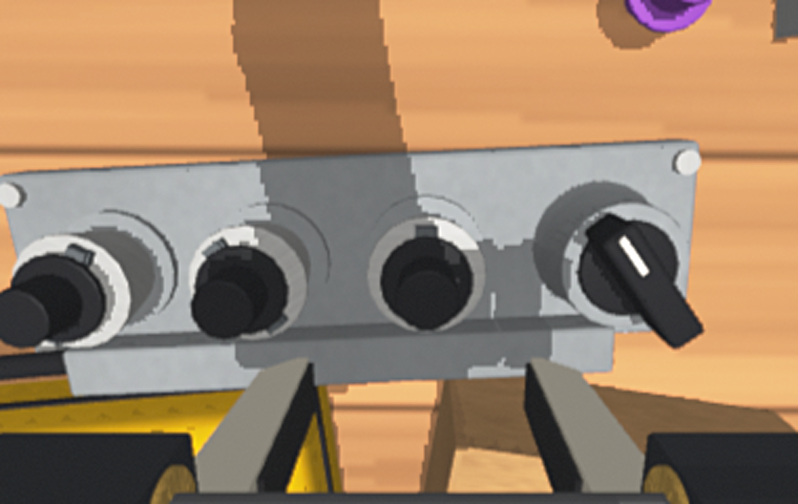

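Run:
```python
from h import *
p=imaging.camera_params('wrist')
f=lambda a,b:(120+a/2.1,60+b/2.1)
for n,a,z in (('plug2',(428,298),.129),('plug1',(221,309),.129),('plug0',(23,318),.129),('edgeL',(10,174),.03),('edgeR',(694,141),.03),('sp2rim',(426,272),.085),('sp1rim',(249,284),.085),('sp0rim',(73,292),.085)):
  print(n,ray(p,*f(*a),z))
d=ray(p,*f(694,141),.03)-ray(p,*f(10,174),.03);print(np.arctan2(-d[0],d[1]))
go(.664,.0171,.108,np.pi/2)
```

```text
plug2 [0.66504692 0.02133896 0.129     ]
plug1 [ 0.67132733 -0.07407274  0.129     ]
plug0 [ 0.67665061 -0.16617457  0.129     ]
edgeL [ 0.62104891 -0.22689886  0.03      ]
edgeR [0.59781902 0.1780556  0.03      ]
sp2rim [0.6643656  0.02095468 0.085     ]
sp1rim [ 0.67192716 -0.07320857  0.085     ]
sp0rim [ 0.67733123 -0.16760021  0.085     ]
0.05730142664215664
t=6.20 tcp [0.664  0.0163 0.2341] jaw 1.580 MOVE cm [  0.     0.08 -12.61] turn -0.009 q7 1.43 gap 0.0620
```

```bash
python3 -m jog '0.15 0.4 -4 0 6;0.15 0.4 -8 0 6;0.15 0.4 -11 0 6;0.15 0.4 -12.5 0 6;0.15 0.4 -12.5 0 2.5;0.15 0.4 -12.5 0 2.5;0.15 0.4 -12.5 0 2.5;0.15 0.4 -12.5 0 2.5' 25;python3 -m jog '0 0 0 0 2.5;0 0 0 0 2.5;0 0 0 0 2.5;0 0 0 0 2.5'; python3 -c "
from h import *
go(.664,.0171,.108,np.pi/2)"
```

```text
clock: 6.87
tcp_pos: [0.6662, 0.0203, 0.1125]
ee_rot: [-0.499, 0.502, -0.498, -0.501]
force: [-0.3, 0.6, 0.4]
finger_gap: 0.0403
clock: 7.2
tcp_pos: [0.6662, 0.0205, 0.1122]
ee_rot: [-0.499, 0.502, -0.498, -0.501]
force: [-0.9, 0.3, 7.3]
finger_gap: 0.0294
t=7.20 tcp [0.6662 0.0205 0.1122] jaw 1.577 MOVE cm [-0.22 -0.34 -0.42] turn -0.007 q7 1.41 gap 0.0294
```

```bash
python3 -m jog '0 0 1 0 2.5;0 0 2.5 0 2.5;0 0 5 0 2.5;0 0 8 0 2.5;0 0 11 0 2.5;-2 3 12 0 2.5;-4 6.5 12 0 2.5;-6 10 12 0 2.5';python3 -m jog '-2 3.3 0 0 2.5;-4 6.6 0 0 2.5;-6 9.9 0 0 2.5;-8 13.2 0 0 2.5;-10 16.5 0 0 2.5;-12 20 0 0 2.5;-14 23 0 0 2.5;-16 26 0 0 2.5'
python3 - <<'E'
from h import *
snap('wrist','w5.png');snap('scene','s5.png')
go(.444,.383,.068,np.pi/2)
E
```

```text
clock: 7.87
tcp_pos: [0.6051, 0.1204, 0.2327]
ee_rot: [-0.5, 0.502, -0.498, -0.5]
force: [-0.3, 0.5, -1.6]
finger_gap: 0.0296
clock: 8.53
tcp_pos: [0.444, 0.3817, 0.2316]
ee_rot: [0.499, -0.502, 0.498, 0.502]
force: [1.3, 0.1, -1.0]
finger_gap: 0.0295
t=8.63 tcp [0.4408 0.3863 0.2315] jaw 1.586 MOVE cm [  0.32  -0.33 -16.35] turn -0.015 q7 0.72 gap 0.0292
```

View pics/w5.png

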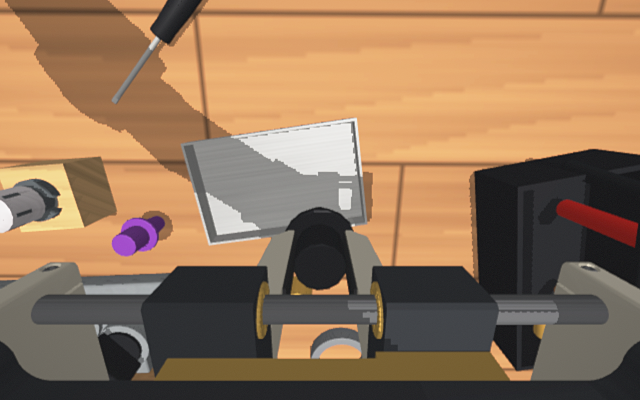

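View pics/s5.png

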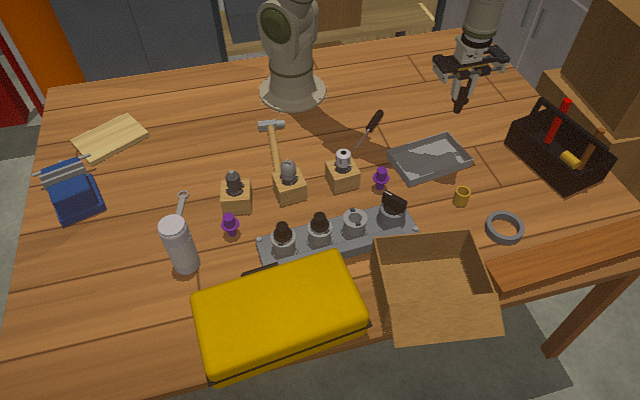

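```bash
python3 -m jog '0.5 -1 -4 0 2.5;0.6 -2 -8 0 2.5;0.6 -2 -12 0 2.5;0.6 -2 -15 0 2.5;0.6 -2 -16.2 0 2.5;0.6 -2 -16.2 0 2.5;0.6 -2 -16.2 0 6;0.6 -2 -16.2 0 6';python3 -m jog '0 0 0 0 6;0 0 0 0 6;0 0 4 0 6;0 0 8 0 6;0 0 12 0 6;2 -4 16 0 6;4 -8 16 0 6;6 -12 16 0 6'
python3 - <<'E'
from h import *
snap('scene','s6.png')
crop('s6.png','s6c.png',340,520,100,250,4)
go(.6712,-.0742,.23,np.pi/2)
E
```

```text
clock: 9.3
tcp_pos: [0.4523, 0.3609, 0.0705]
ee_rot: [-0.499, 0.502, -0.498, -0.501]
force: [-0.1, 0.4, 0.2]
finger_gap: 0.0384
clock: 9.97
tcp_pos: [0.5032, 0.2593, 0.2316]
ee_rot: [-0.5, 0.503, -0.495, -0.502]
force: [0.9, -1.0, -1.1]
finger_gap: 0.0604
t=10.02 tcp [0.5074 0.2488 0.2307] jaw 1.569 MOVE cm [ 16.38 -32.3   -0.07] turn 0.002 q7 0.96 gap 0.0598
```

View pics/s6c.png

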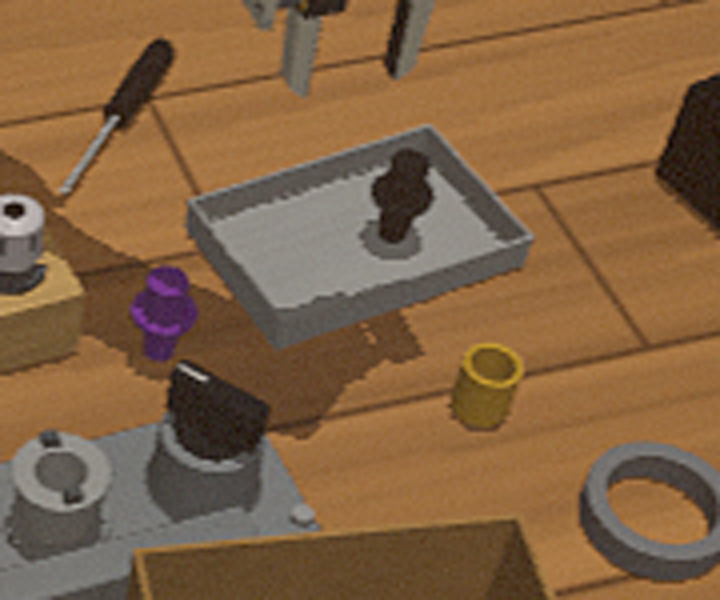

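```bash
python3 -m jog '1.8 -3.6 0 0 6;3.6 -7.2 0 0 6;5.4 -10.8 0 0 6;7.2 -14.4 0 0 6;9 -18 0 0 6;10.8 -21.5 0 0 6;12.6 -25 0 0 6;14.4 -28.5 0 0 6';python3 -m jog '1.5 -3.5 0 0 6;1.5 -3.5 0 0 6'
python3 - <<'E'
from h import *
im,p=snap('wrist','w7.png')
go(.6712,-.0742,.109,np.pi/2)
crop('w7.png','w7c.png',120,500,60,300,2.1)
E
```

```text
clock: 10.68
tcp_pos: [0.6467, -0.0281, 0.2285]
ee_rot: [-0.499, 0.502, -0.498, -0.501]
force: [1.1, 0.5, -0.2]
finger_gap: 0.0602
clock: 10.85
tcp_pos: [0.663, -0.0708, 0.2282]
ee_rot: [0.5, -0.501, 0.501, 0.497]
force: [0.1, 0.4, -0.2]
finger_gap: 0.0596
t=10.90 tcp [ 0.6618 -0.0666  0.2279] jaw 1.570 MOVE cm [  0.94  -0.76 -11.89] turn 0.001 q7 1.55 gap 0.0601
```

View pics/w7c.png

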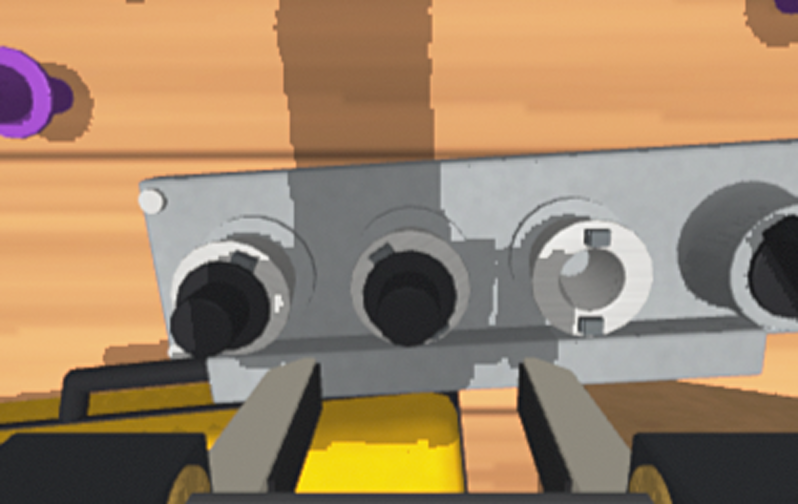

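```bash
python3 -m jog '1.0 -0.6 -4 0 6;1.0 -0.6 -8 0 6;1.0 -0.6 -11 0 6;1.0 -0.6 -11.8 0 6;1.0 -0.6 -11.8 0 6;1.0 -0.6 -11.8 0 2.5;1.0 -0.6 -11.8 0 2.5;1.0 -0.6 -11.8 0 2.5' 25;python3 -m jog '0 0 0 0 2.5;0 0 0 0 2.5;0 0 0 0 2.5;0 0 0 0 2.5;0 0 0 0 2.5'; python3 -m jog '0 0 1 0 2.5;0 0 2.5 0 2.5;0 0 5 0 2.5;0 0 8 0 2.5;0 0 11 0 2.5;0 0 12.5 0 2.5';python3 -c "
from h import *
go(.4616,.285,.23,np.pi/2)"
```

```text
clock: 11.57
tcp_pos: [0.6712, -0.0669, 0.1104]
ee_rot: [-0.498, 0.502, -0.498, -0.501]
force: [-1.1, -6.9, 6.6]
finger_gap: 0.0447
clock: 11.98
tcp_pos: [0.6709, -0.0726, 0.1111]
ee_rot: [-0.498, 0.502, -0.5, -0.499]
force: [-3.1, -12.4, 9.7]
finger_gap: 0.0298
clock: 12.48
tcp_pos: [0.6721, -0.0669, 0.2385]
ee_rot: [-0.5, 0.503, -0.497, -0.501]
force: [0.1, 0.5, -0.1]
finger_gap: 0.0297
t=12.48 tcp [ 0.6721 -0.0669  0.2385] jaw 1.577 MOVE cm [-21.05  35.19  -0.85] turn -0.006 q7 1.56 gap 0.0297
```

```bash
python3 -m jog '-2.1 3.5 0 0 2.5;-4.2 7 0 0 2.5;-6.3 10.5 0 0 2.5;-8.4 14 0 0 2.5;-10.5 17.5 0 0 2.5;-12.6 21 0 0 2.5;-14.7 24.5 0 0 2.5;-16.8 28 0 0 2.5';python3 -m jog '-2 3.5 0 0 2.5;-4.2 6 -3 0 2.5;-4.2 7 -7 0 2.5;-4.2 7 -11 0 2.5;-4.2 7 -15 0 2.5;-4.2 7 -16.8 0 2.5;-4.2 7 -16.8 0 2.5;-4.2 7 -16.8 0 5';python3 -c "
from h import *
go(.4616,.285,.068,np.pi/2)"; python3 -m jog '0 0 0 0 5;0 0 0 0 5;0 0 4 0 6;0 0 8 0 6;0 0 12 0 6;2 -4 16 0 6;4 -8 16 0 6;6 -12 16 0 6'; python3 -c "
from h import *
go(.6766,-.168,.23,np.pi/2)"
```

```text
clock: 13.15
tcp_pos: [0.5015, 0.2144, 0.2349]
ee_rot: [-0.499, 0.502, -0.498, -0.502]
force: [1.0, 0.1, -0.6]
finger_gap: 0.0297
clock: 13.82
tcp_pos: [0.4606, 0.2828, 0.0662]
ee_rot: [0.498, -0.502, 0.499, 0.502]
force: [0.3, -0.3, 0.6]
finger_gap: 0.033
t=13.82 tcp [0.4606 0.2828 0.0662] jaw 1.577 MOVE cm [0.1  0.22 0.18] turn -0.007 q7 0.81 gap 0.0330
clock: 14.48
tcp_pos: [0.5134, 0.1815, 0.2302]
ee_rot: [-0.501, 0.503, -0.495, -0.501]
force: [0.5, -0.7, 0.9]
finger_gap: 0.0598
t=14.48 tcp [0.5134 0.1815 0.2302] jaw 1.580 MOVE cm [ 1.632e+01 -3.495e+01 -2.000e-02] turn -0.009 q7 1.08 gap 0.0598
```

```bash
python3 -m jog '1.8 -3.7 0 0 6;3.6 -7.4 0 0 6;5.4 -11.1 0 0 6;7.2 -14.8 0 0 6;9 -18.5 0 0 6;10.8 -22.2 0 0 6;12.6 -25.9 0 0 6;14.4 -29.6 0 0 6';python3 -m jog '1 -3.7 0 0 6;1.5 -5.2 0 0 6;1.5 -5.2 0 0 6;1.5 -5.2 0 0 6;1.5 -5.2 0 0 6'
python3 - <<'E'
from h import *
im,p=snap('wrist','w8.png')
go(.6766,-.168,.109,np.pi/2)
crop('w8.png','w8c.png',120,500,60,300,2.1)
E
```

```text
clock: 15.15
tcp_pos: [0.6565, -0.117, 0.2276]
ee_rot: [-0.499, 0.502, -0.498, -0.501]
force: [0.6, 0.0, 0.0]
finger_gap: 0.0602
clock: 15.57
tcp_pos: [0.6706, -0.165, 0.2262]
ee_rot: [-0.499, 0.502, -0.498, -0.502]
force: [-0.1, 1.0, 0.4]
finger_gap: 0.06
t=15.62 tcp [ 0.6706 -0.1646  0.2261] jaw 1.579 MOVE cm [  0.6   -0.34 -11.71] turn -0.008 q7 1.70 gap 0.0598
```

View pics/w8c.png

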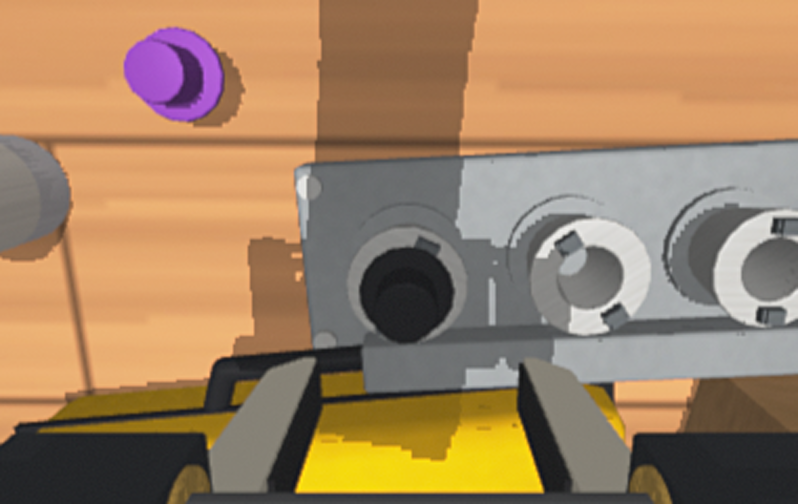

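```bash
python3 -c "
from h import *
p=imaging.camera_params('wrist')
print(ray(p,313.3,207.6,.129),ray(p,120+407/2.1,60+286/2.1,.085))"
```

```text
[ 0.6752453  -0.16947284  0.129     ] [ 0.67698386 -0.16975832  0.085     ]
```

```bash
python3 -m jog '0.6 -0.5 -4 0 6;0.6 -0.5 -8 0 6;0.6 -0.5 -11 0 6;0.6 -0.5 -11.6 0 6;0.6 -0.5 -11.6 0 6;0.6 -0.5 -11.6 0 2.5;0.6 -0.5 -11.6 0 2.5;0.6 -0.5 -11.6 0 2.5' 25;python3 -m jog '0 0 0 0 2.5;0 0 0 0 2.5;0 0 0 0 2.5;0 0 0 0 2.5;0 0 0 0 2.5'; python3 -m jog '0 0 1 0 2.5;0 0 2.5 0 2.5;0 0 5 0 2.5;0 0 8 0 2.5;0 0 11 0 2.5;0 0 12.5 0 2.5';python3 -c "
from h import *
go(.472,.23,.23,np.pi/2)"
```

```text
clock: 16.28
tcp_pos: [0.678, -0.1717, 0.1116]
ee_rot: [-0.499, 0.503, -0.498, -0.501]
force: [0.7, 0.1, 0.3]
finger_gap: 0.0444
clock: 16.7
tcp_pos: [0.6773, -0.1719, 0.1104]
ee_rot: [-0.499, 0.502, -0.498, -0.501]
force: [-1.9, -0.1, 7.5]
finger_gap: 0.0299
clock: 17.2
tcp_pos: [0.6778, -0.1721, 0.2386]
ee_rot: [-0.499, 0.503, -0.498, -0.5]
force: [0.7, -0.4, -0.5]
finger_gap: 0.0298
t=17.20 tcp [ 0.6778 -0.1721  0.2386] jaw 1.577 MOVE cm [-20.58  40.21  -0.86] turn -0.006 q7 1.71 gap 0.0298
```

```bash
python3 -m jog '-1.4 4 0 0 2.5;-2.8 8 0 0 2.5;-4.2 12 0 0 2.5;-5.6 16 0 0 2.5;-7 20 0 0 2.5;-8.4 24 0 0 2.5;-9.8 28 0 0 2.5;-11.2 32 0 0 2.5';python3 -m jog '-1.4 4 0 0 2.5;-2.8 8 0 0 2.5;-4.2 11 0 0 2.5;-4.2 11 0 0 2.5;-4.2 11 0 0 2.5'
python3 - <<'E'
from h import *
im,p=snap('wrist','w9.png')
t,pt=snap('top','t9.png')
crop('t9.png','t9c.png',120,280,180,290,4)
go(.50,.322,.07,np.pi/2)
E
```

```text
clock: 17.87
tcp_pos: [0.5657, 0.1444, 0.2349]
ee_rot: [-0.499, 0.502, -0.498, -0.501]
force: [1.4, 0.2, -0.9]
finger_gap: 0.0295
clock: 18.28
tcp_pos: [0.5235, 0.2551, 0.2347]
ee_rot: [0.497, -0.503, 0.497, 0.503]
force: [0.6, -0.4, -0.9]
finger_gap: 0.0299
t=18.38 tcp [0.525  0.2519 0.2345] jaw 1.576 MOVE cm [ -2.5    7.01 -16.45] turn -0.006 q7 0.97 gap 0.0294
```

View pics/w9.png

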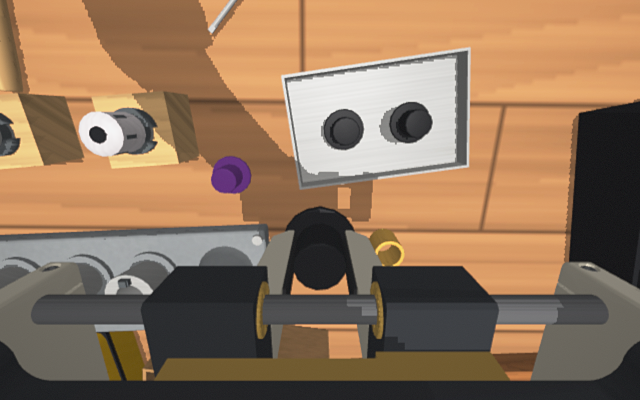

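Run:
```python
from h import *
p=imaging.camera_params('wrist')
print('tray',[np.round(ray(p,*c,.03)[:2],3) for c in [(469,49),(468,165),(300,188),(282,76)]])
for c in [(343,130),(413,124)]: print(np.round(ray(p,*c,.079),3))
print(ray(p,390,252,.045))
```

```text
tray [array([0.373, 0.423]), array([0.507, 0.443]), array([0.539, 0.227]), array([0.403, 0.208])]
[0.462 0.277 0.079]
[0.455 0.351 0.079]
[0.62310052 0.34828471 0.045     ]
```

```bash
python3 -m jog '-1.2 3.4 0 0 2.5;-2.3 6.4 -3 0 2.5;-2.3 6.4 -7 0 2.5;-2.3 6.4 -11 0 2.5;-2.3 6.4 -15 0 2.5;-2.3 6.4 -16.6 0 2.5;-2.3 6.4 -16.6 0 2.5;-2.3 6.4 -16.6 0 2.5';python3 -c "
from h import *
go(.502,.316,.068,np.pi/2)"; python3 -m jog '0 0 0 0 4.5;0 0 0 0 4.5;0 0 0 0 4.5;0 0 4 0 4.5;0 0 8 0 6;0 0 12 0 6;0 -4 16 0 6;0 -8 16 0 6'
python3 - <<'E'
from h import *
im,p=snap('scene','s10.png')
crop('s10.png','s10c.png',210,510,110,270,2.6)
go(.466,.046,.25,np.pi/2)
E
```

```text
clock: 19.05
tcp_pos: [0.5024, 0.3151, 0.0678]
ee_rot: [-0.498, 0.501, -0.5, -0.501]
force: [0.6, 0.4, -0.5]
finger_gap: 0.0296
t=19.05 tcp [0.5024 0.3151 0.0678] jaw 1.575 MOVE cm [-0.04  0.09  0.02] turn -0.004 q7 0.81 gap 0.0296
clock: 19.72
tcp_pos: [0.5033, 0.2506, 0.2322]
ee_rot: [-0.501, 0.503, -0.493, -0.502]
force: [1.4, -0.4, 0.5]
finger_gap: 0.0601
t=19.77 tcp [0.5035 0.2384 0.2315] jaw 1.572 MOVE cm [ -3.75 -19.24   1.85] turn -0.001 q7 0.96 gap 0.0599
```

View pics/s10c.png

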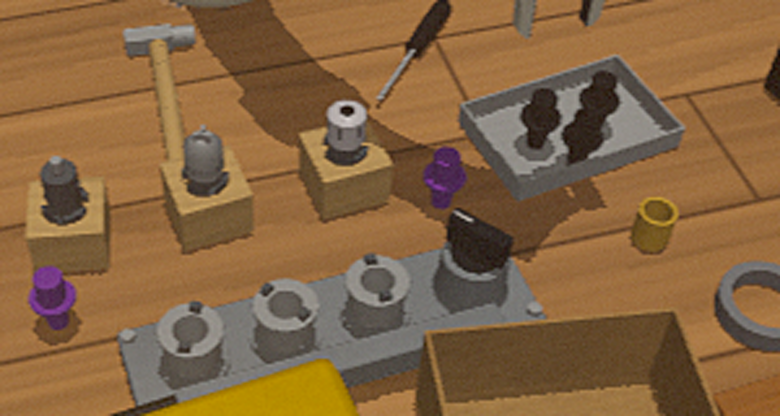

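```bash
python3 -m jog '-0.8 -4 0.4 0 9.3;-1.6 -8 0.8 0 9.3;-2.4 -12 1.2 0 9.3;-3.2 -16 1.6 0 9.3;-3.8 -19.3 1.9 0 9.3;-3.8 -19.3 1.9 0 9.3;-3.8 -19.3 1.9 0 9.3;-3.8 -19.3 1.9 0 9.3'
python3 - <<'E'
from h import *
im,p=snap('wrist','w11.png')
go(.466,.046,.25,np.pi/2)
crop('w11.png','w11c.png',220,420,60,240,4)
E
```

```text
clock: 20.43
tcp_pos: [0.4641, 0.0542, 0.2459]
ee_rot: [-0.499, 0.502, -0.498, -0.501]
force: [-0.0, -0.2, -0.5]
finger_gap: 0.0931
t=20.48 tcp [0.4641 0.0548 0.2456] jaw 1.578 MOVE cm [ 0.19 -0.88  0.44] turn -0.007 q7 1.30 gap 0.0928
```

View pics/w11c.png

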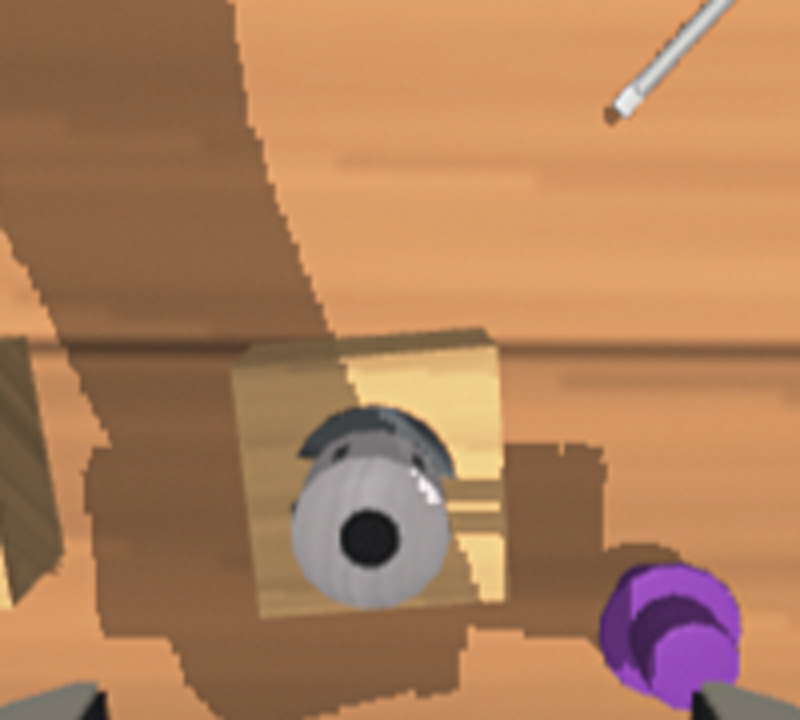

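```bash
cat >> h.py <<'E'
def tool_overlay(im,p,x,y,th,zo,fn,ctr,k=4,half=100,rb=.021,top=.052):
    u0,v0=int(ctr[0]-half),int(ctr[1]-half);u0=max(0,min(u0,640-2*half));v0=max(0,min(v0,400-2*half))
    c=cv2.resize(im[v0:v0+2*half,u0:u0+2*half],None,fx=k,fy=k,interpolation=cv2.INTER_CUBIC)
    def line(P,col):
        q=np.array([(proj(p,a)-[u0,v0]+.5)*k-.5 for a in P]).round().astype(int)
        cv2.polylines(c,[q.reshape(-1,1,2)],False,col,1,cv2.LINE_AA)
    A=np.arcsin(8/25.5)
    for z,col in ((zo+.01,(0,255,0)),(zo,(0,200,255))):
        for s in (0,np.pi):
            a=np.linspace(th+s+A,th+s+np.pi-A,40)
            line([(x+.0255*np.cos(t),y+.0255*np.sin(t),z) for t in a],col)
            for sg in (1,-1):
                line([(x+r*np.cos(th+s)-sg*.008*np.sin(th+s),y+r*np.sin(th+s)+sg*.008*np.cos(th+s),z) for r in (.0195,.0255)],(0,0,255))
    a=np.linspace(0,2*np.pi,60)
    line([(x+rb*np.cos(t),y+rb*np.sin(t),zo+top) for t in a],(255,0,255))
    cv2.imwrite('pics/'+fn,c)
E
python3 - <<'E'
from h import *
p=imaging.camera_params('wrist');im=cv2.imread('pics/w11.png')
f=lambda a,b:(220+a/4,60+b/4)
c=ray(p,*f(370,535),.119)[:2];print(c)
for q in [(300,455),(453,478),(293,505)]:
    e=ray(p,*f(*q),.07)[:2]-c;print(np.linalg.norm(e),np.degrees(np.arctan2(e[1],e[0])))
x,y=c
th=np.radians(-90)
tool_overlay(im,p,x,y,np.radians(78),.06,'o11.png',(312,170),top=.054)
go(x,y,.1,np.pi/2)
E
```

```text
[0.46357029 0.04841454]
0.024339333274740967 -115.79944604837966
0.024051814701932833 99.5314467462771
0.02472761669234314 -78.91608550801755
t=20.48 tcp [0.4641 0.0548 0.2456] jaw 1.578 MOVE cm [ -0.05  -0.64 -14.56] turn -0.007 q7 1.30 gap 0.0928
```

View pics/o11.png

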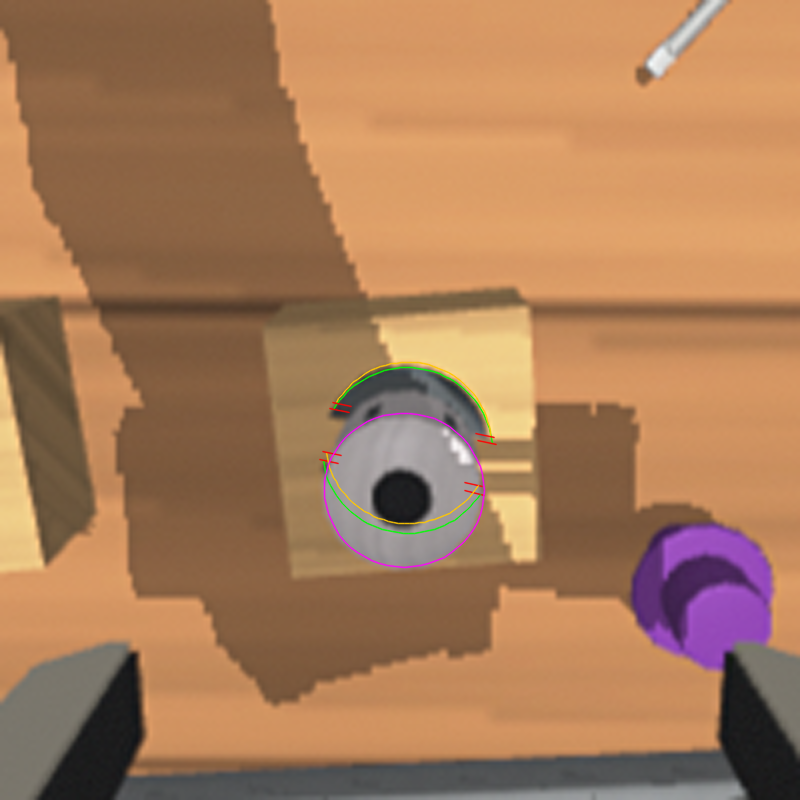

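Run:
```python
from h import *
p=imaging.camera_params('wrist');im=cv2.imread('pics/w11.png')
for i,(t,dx,dy) in enumerate([(78,0,0),(81,0,-.0005)]):
    tool_overlay(im,p,.4636+dx,.0484+dy,np.radians(t),.06,'o%d.png'%i,(312,182),k=10,half=38,top=.054)
cv2.imwrite('pics/oo.png',cv2.resize(np.hstack([cv2.imread('pics/o0.png'),cv2.imread('pics/o1.png')]),None,fx=.52,fy=.52,interpolation=cv2.INTER_AREA))
```

```text
(no output)
```

View pics/oo.png

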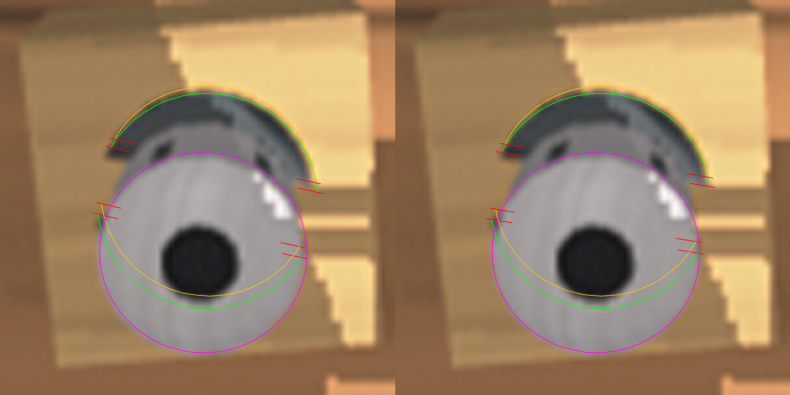

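```bash
python3 -m jog '0 -0.65 -4 0 8;0 -0.65 -8 0 8;0 -0.65 -12 0 8;0 -0.65 -15 0 8;0 -0.65 -15.7 0 8;0 -0.65 -15.7 0 3.9;0 -0.65 -15.7 0 3.9;0 -0.65 -15.7 0 3.9' 30;python3 -m jog '0 0 0 0 3.9;0 0 0 0 3.9;0 0 0 0 3.9;0 0 0 0 3.9;0 0 0 0 3.9;0 0 0 0 3.9'; python3 -m jog '0 0 1 0 3.9;0 0 2.5 0 3.9;0 0 5 0 3.9;0 0 8 0 3.9;0 0 11 0 3.9;0 0 14 0 3.9;0 0 15.5 0 3.9;0 0 15.5 0 3.9';python3 - <<'E'
from h import *
s=pose()[2];print(s['force'],s['moment'])
go(.6658,.0207,.23,np.pi/2)
snap('wrist','w12.png');snap('scene','s12.png')
E
```

```text
clock: 21.15
tcp_pos: [0.4646, 0.0477, 0.0896]
ee_rot: [-0.499, 0.502, -0.498, -0.501]
force: [-0.1, -0.1, -0.5]
finger_gap: 0.0645
clock: 21.65
tcp_pos: [0.4641, 0.0468, 0.089]
ee_rot: [-0.499, 0.502, -0.498, -0.501]
force: [-1.0, -1.6, 10.6]
finger_gap: 0.0414
clock: 22.32
tcp_pos: [0.4646, 0.0472, 0.246]
ee_rot: [-0.5, 0.502, -0.497, -0.5]
force: [1.0, -0.9, -6.7]
finger_gap: 0.0415
[ 0.95680405 -0.92709421 -6.71266861] [ 0.0903412  -0.06465279  0.02792318]
t=22.32 tcp [0.4646 0.0472 0.246 ] jaw 1.577 MOVE cm [20.12 -2.65 -1.6 ] turn -0.006 q7 1.31 gap 0.0415
```

View pics/w12.png

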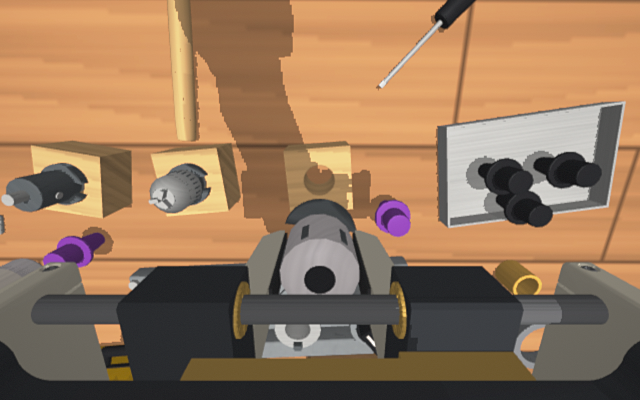

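View pics/s12.png

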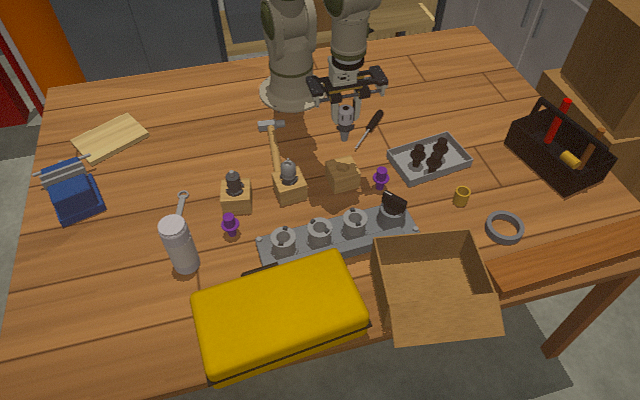

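```bash
cat >> h.py <<'E'
def campar():
    "camera in tool frame, from now"
    p=imaging.camera_params('wrist');t,a,s,R=pose()
    Rc=np.array(p['R']);c=-Rc.T@np.array(p['t'])
    return Rc@R, R.T@(c-t)   # R_cam_tool, cam pos in tool
def cam_at(tcp,jaw):
    A,c=campar();j=np.array([np.cos(jaw),np.sin(jaw),0]);x=np.array([0,0,-1.]);y=np.cross(j,x)
    R=np.stack([x,y,j],1);Rc=A@R.T;cw=np.array(tcp)+R@c
    return dict(camera_matrix=imaging.camera_params('wrist')['camera_matrix'],R=Rc,t=-Rc@cw)
E
python3 - <<'E'
from h import *
f=lambda a,b:(120+a/2.1,60+b/2.1)
p7=cam_at((.6618,-.0666,.2279),1.570);p8=cam_at((.6706,-.1646,.2261),1.579)
for n,p,d1,d2,cc in (('s2',p7,(597,236),(592,324),(592,280)),('s1',p8,(570,243),(614,316),(589,277)),('s2b',p8,(787,226),(770,314),(776,270))):
    a=ray(p,*f(*d1),.093);b=ray(p,*f(*d2),.093);e=b-a
    print(n,a[:2],b[:2],np.linalg.norm(e),'mid',((a+b)/2)[:2],'ang',np.degrees(np.arctan2(e[1],e[0])),'face ctr',ray(p,*f(*cc),.085)[:2])
crop('w7.png','w7s2.png',360,440,140,230,8)
crop('w8.png','w8s1.png',360,440,140,230,8)
E
```

```text
s2 [0.64025915 0.02247864] [0.68660751 0.02391168] 0.04637050221601367 mid [0.66343333 0.02319516] ang 1.7709608672015007 face ctr [0.66517313 0.02433798]
s1 [ 0.65154103 -0.08928543] [ 0.68948018 -0.06355544] 0.04584115367620166 mid [ 0.67051061 -0.07642044] ang 34.144770085770105 face ctr [ 0.67105882 -0.0758867 ]
s2b [0.64201935 0.01642691] [0.68762739 0.01626986] 0.045608306547860036 mid [0.66482337 0.01634839] ang -0.19730168410756765 face ctr [0.66639425 0.02008794]
```

View pics/w7s2.png

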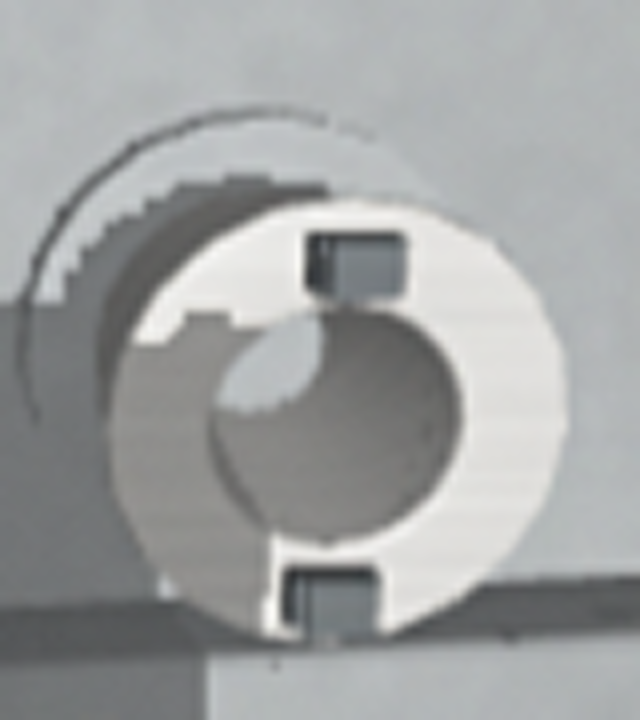

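View pics/w8s1.png

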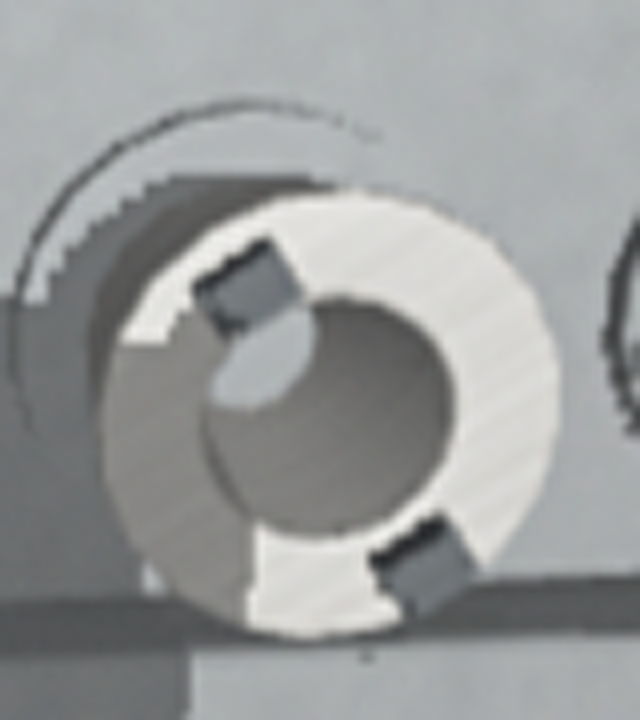

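Run:
```python
from h import *
f=lambda a:(360+a[0]/8-.44,140+a[1]/8-.44)
p7=cam_at((.6618,-.0666,.2279),1.570);p8=cam_at((.6706,-.1646,.2261),1.579)
for n,p,d1,d2,cc in (('s2',p7,(372,266),(341,600),(339,421)),('s1',p8,(261,285),(432,568),(331,414))):
    a=ray(p,*f(d1),.093);b=ray(p,*f(d2),.093);e=b-a
    print(n,a[:2],b[:2],np.linalg.norm(e),'mid',((a+b)/2)[:2],'ang',np.degrees(np.arctan2(e[1],e[0])),'face ctr',ray(p,*f(cc),.085)[:2])
```

```text
s2 [0.6407122  0.02436658] [0.68692446 0.02424354] 0.04621242916247822 mid [0.66381833 0.02430506] ang -0.15254145707188196 face ctr [0.66387024 0.02426103]
s1 [ 0.65097369 -0.08854675] [ 0.68956337 -0.06227537] 0.046683497233926785 mid [ 0.67026853 -0.07541106] ang 34.24655270689336 face ctr [ 0.67038544 -0.07545055]
```

Run:
```python
from h import *
ps=imaging.camera_params('scene');pt=imaging.camera_params('top')
def tri(a,b):
    best=min((np.linalg.norm(ray(ps,*a,z)[:2]-ray(pt,*b,z)[:2]),z) for z in np.arange(0,.3,.005));print(best,ray(pt,*b,best[1]))
tri((336,256),(324,122));tri((193,296),(458,112))
print('box');tri((371,240),(298,125));tri((468,232),(213,94))
A,c=campar();print(c)
im=cv2.imread('pics/w12.png');p=imaging.camera_params('wrist')
tcp=pose()[0]
tool_overlay(im,p,tcp[0],tcp[1],np.radians(82),tcp[2]-.029,'o12.png',(320,240),k=8,half=48,top=.054)
```

```text
(np.float64(0.009794211440713565), np.float64(0.065)) [ 0.756621   -0.04647021  0.065     ]
(np.float64(0.0003602850152403862), np.float64(0.08)) [ 0.78221282 -0.39832775  0.08      ]
box
(np.float64(0.014738322354487044), np.float64(0.09)) [0.74002729 0.02125371 0.09      ]
(np.float64(0.019788448603186067), np.float64(0.13)) [0.8055041  0.23254147 0.13      ]
[-0.15525174  0.08049938  0.00046972]
```

View pics/o12.png

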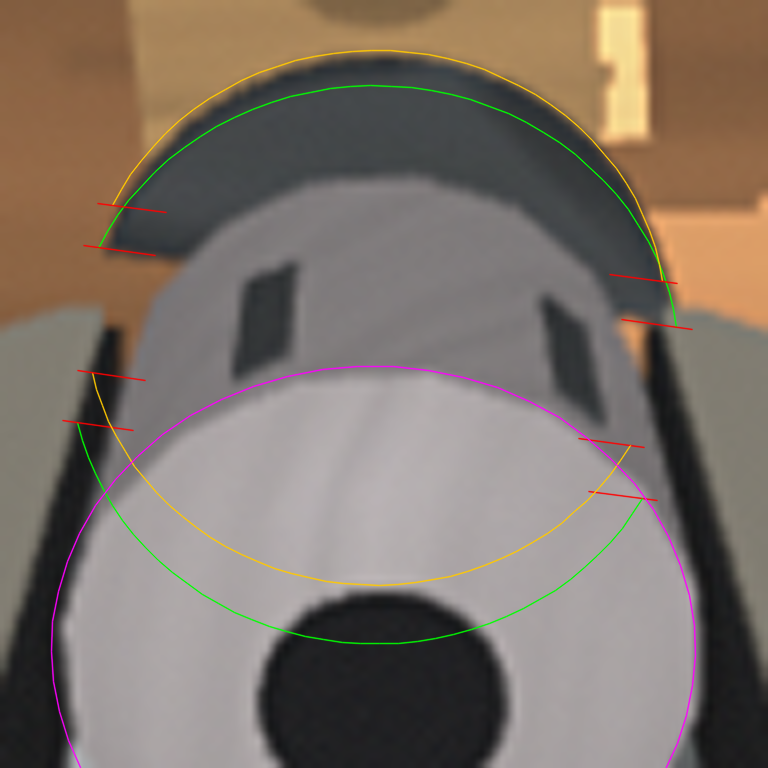

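```bash
python3 -m jog '2 -0.3 0 -0.12 3.9;4.5 -0.6 0 -0.24 3.9;7 -0.9 0 -0.36 3.9;9.5 -1.2 0 -0.48 3.9;12 -1.5 0 -0.6 3.9;14.5 -1.8 0 -0.72 3.9;17 -2.1 0 -0.84 3.9;19 -2.5 0 -0.96 3.9';python3 -m jog '0.5 -0.1 0 -0.12 3.9;1 -0.2 0 -0.24 3.9;1 -0.2 0 -0.36 3.9;1 -0.2 0 -0.48 3.9;1 -0.2 -2 -0.48 3.9;1 -0.2 -4 -0.48 3.9;1 -0.2 -4 -0.48 3.9;1 -0.2 -4 -0.48 3.9'
python3 - <<'E'
from h import *
go(.665,.0205,.17,np.radians(90.4-82.5))
im,p=snap('wrist','w13.png')
snap('scene','s13.png')
tcp=pose()[0]
tool_overlay(im,p,tcp[0],tcp[1],np.radians(0),tcp[2]-.029,'o13.png',(320,200),k=4,half=98,top=.054)
crop('s13.png','s13c.png',250,450,120,260,4)
E
```

```text
clock: 23.08
tcp_pos: [0.6542, 0.0222, 0.2398]
ee_rot: [0.673, -0.213, 0.676, 0.213]
force: [0.0, -0.2, -5.9]
finger_gap: 0.0412
clock: 23.75
tcp_pos: [0.6619, 0.0202, 0.2001]
ee_rot: [0.703, -0.049, 0.708, 0.048]
force: [-0.0, -0.1, -5.8]
finger_gap: 0.0414
t=23.75 tcp [0.6619 0.0202 0.2001] jaw 0.137 MOVE cm [ 0.31  0.03 -3.01] turn 0.001 q7 0.23 gap 0.0414
```

View pics/o13.png

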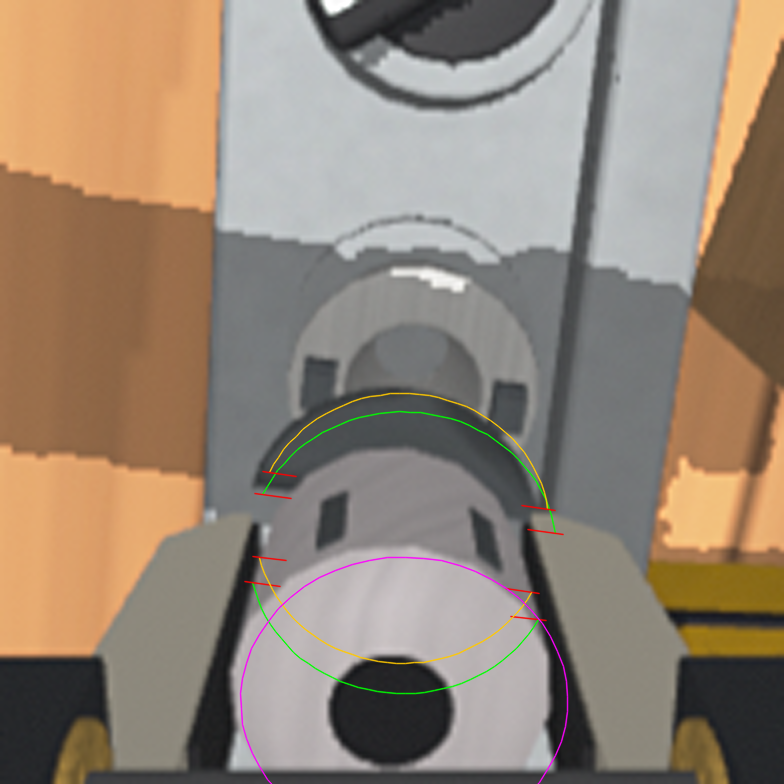

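View pics/s13c.png

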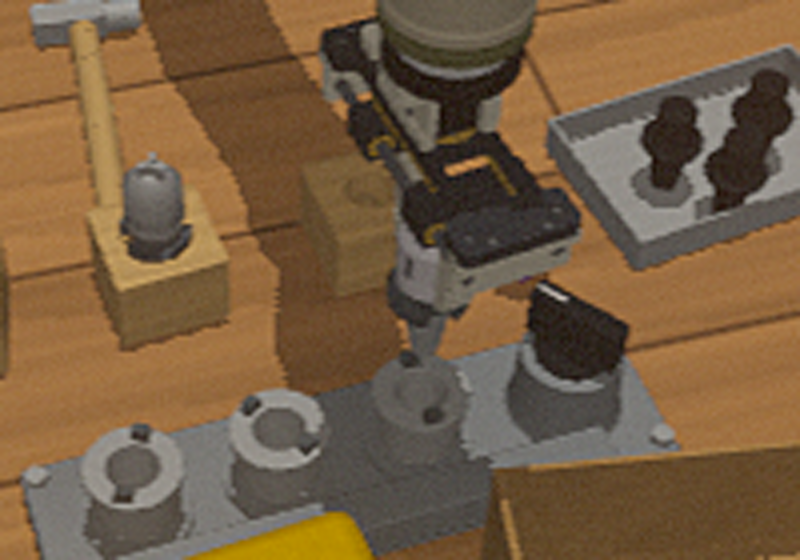

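```bash
python3 -m jog '0.3 0 0 0 3.9;0.3 0 0 0 3.9;0.3 0 0 0 3.9'
python3 - <<'E'
from h import *
go(.665,.0205,.17,np.radians(90.4-82.5))
im,p=snap('wrist','w14.png')
go(.665,.0205,.17,np.radians(90.4-82.5))
p=imaging.camera_params('wrist')
tcp=pose()[0]
tool_overlay(im,p,tcp[0],tcp[1],np.radians(0),tcp[2]-.029,'o14.png',(320,200),k=4,half=98,top=.054)
import pickle;pickle.dump(p,open('p14.pkl','wb'))
E
```

```text
clock: 24.1
tcp_pos: [0.6672, 0.02, 0.2039]
ee_rot: [0.706, -0.048, 0.705, 0.048]
force: [0.3, -0.3, -6.6]
finger_gap: 0.0416
t=24.10 tcp [0.6672 0.02   0.2039] jaw 0.137 MOVE cm [-0.22  0.05 -3.39] turn 0.001 q7 0.23 gap 0.0416
t=24.15 tcp [0.667  0.02   0.2038] jaw 0.137 MOVE cm [-0.2   0.05 -3.38] turn 0.001 q7 0.23 gap 0.0410
```

View pics/o14.png

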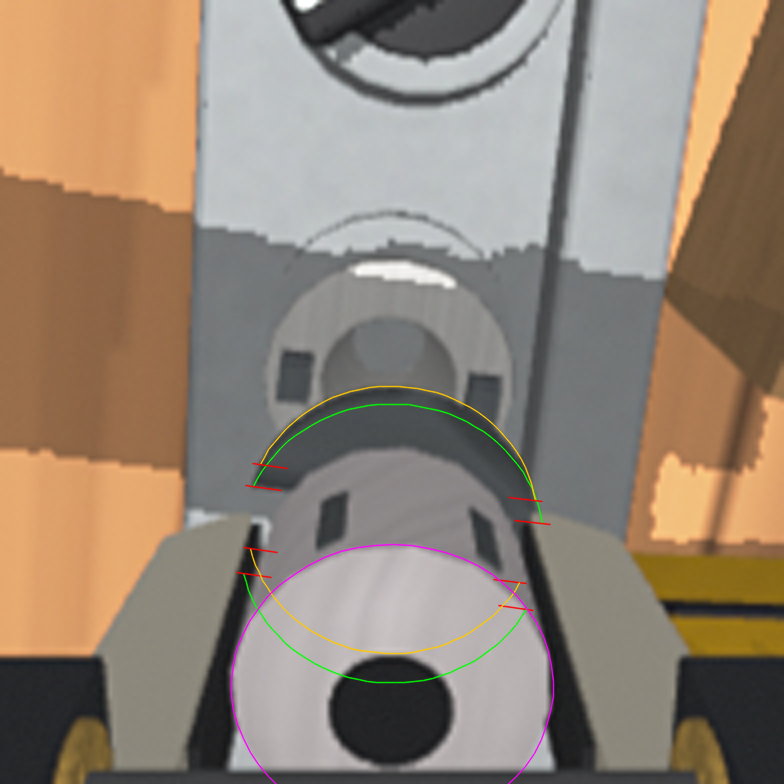

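```bash
cat >> h.py <<'E'
def sp_overlay(im,p,x,y,th,fn,ctr,k=8,half=48):
    u0,v0=int(ctr[0]-half),int(ctr[1]-half)
    c=cv2.resize(im[v0:v0+2*half,u0:u0+2*half],None,fx=k,fy=k,interpolation=cv2.INTER_CUBIC)
    def line(P,col):
        q=np.array([(proj(p,a)-[u0,v0]+.5)*k-.5 for a in P]).round().astype(int)
        cv2.polylines(c,[q.reshape(-1,1,2)],False,col,1,cv2.LINE_AA)
    a=np.linspace(0,2*np.pi,90)
    for r,col in ((.032,(0,255,0)),(.017,(255,0,255))): line([(x+r*np.cos(t),y+r*np.sin(t),.085) for t in a],col)
    C,S=np.cos(th),np.sin(th)
    for s in (1,-1):
        for z,w,col in ((.085,.006,(0,200,255)),(.093,.0045,(0,0,255))):
            line([(x+s*(r*C-q*S),y+s*(r*S+q*C),z) for r,q in ((.0195,-w),(.0275,-w),(.0275,w),(.0195,w),(.0195,-w))],col)
    cv2.imwrite('pics/'+fn,c)
E
python3 - <<'E'
from h import *
import pickle
p=pickle.load(open('p14.pkl','rb'));im=cv2.imread('pics/w14.png')
sp_overlay(im,p,.665,.0205,0,'q14.png',(320,200))
E
```

```text
(no output)
```

View pics/q14.png

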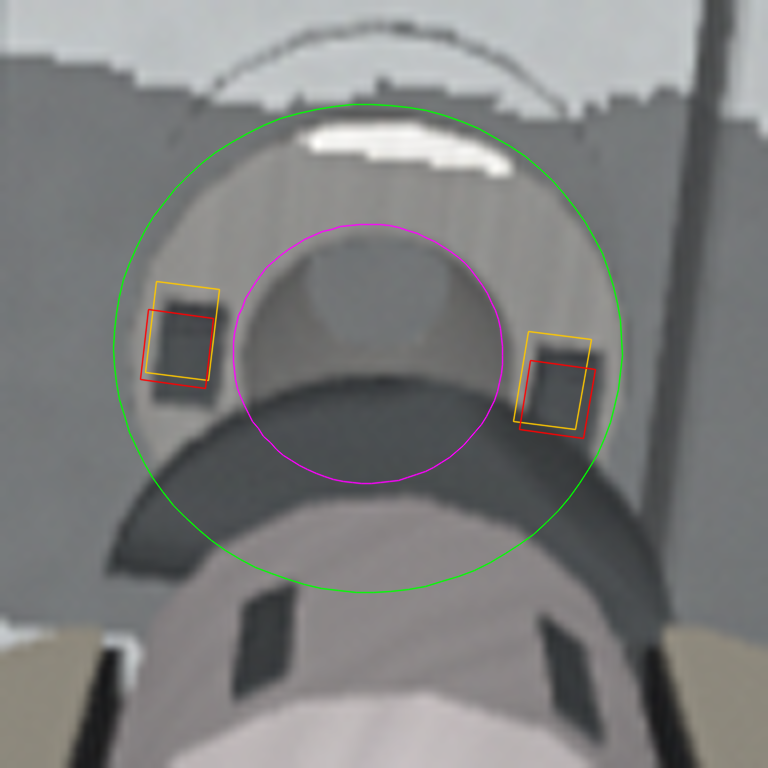

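```bash
python3 -m jog '-0.1 0 -2 0 3.9;-0.1 0 -4 0 3.9;-0.1 0 -5.5 0 3.9;-0.1 0 -6.5 0 3.9;-0.1 0 -7 0 3.9;-0.1 0 -7.3 0 3.9;-0.1 0 -7.3 0 3.9'
python3 - <<'E'
from h import *
go(.6657,.020,.114,np.radians(90.4-82.5))
print(pose()[2]['force'])
im,p=snap('wrist','w15.png')
crop('w15.png','w15c.png',220,420,130,330,4)
E
```

```text
clock: 24.73
tcp_pos: [0.6658, 0.0201, 0.1302]
ee_rot: [0.705, -0.048, 0.705, 0.048]
force: [-0.6, 0.3, -5.9]
finger_gap: 0.0416
t=24.73 tcp [0.6658 0.0201 0.1302] jaw 0.137 MOVE cm [-0.01 -0.01 -1.62] turn 0.001 q7 0.26 gap 0.0416
[-0.59956666  0.30242711 -5.93316365]
```

View pics/w15c.png

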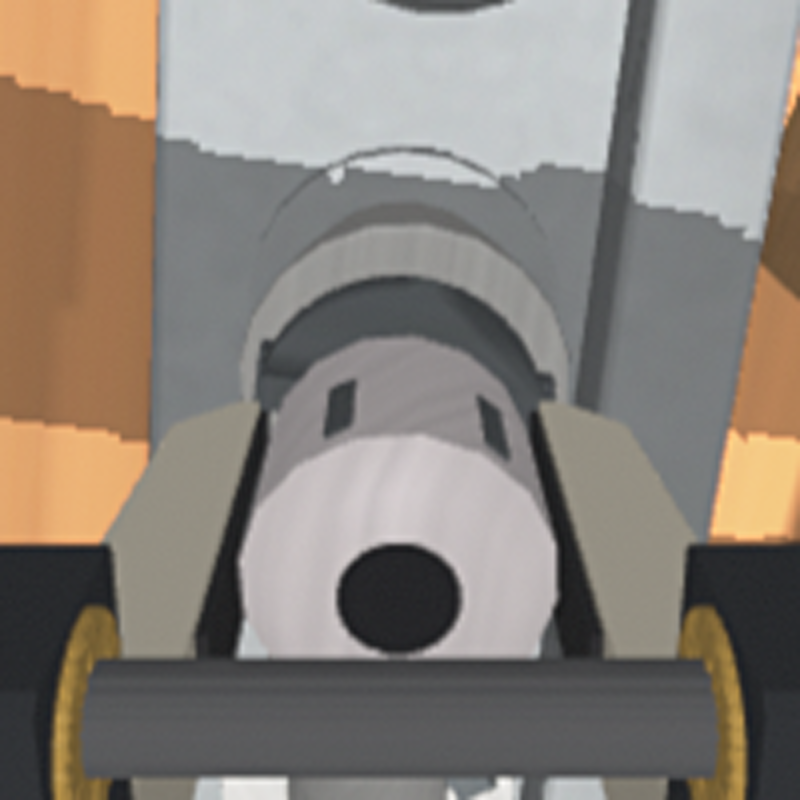

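Aligned, no contact yet. Lower to seating.

```bash
python3 -m jog '0 0 -0.4 0 3.9;0 0 -0.8 0 3.9;0 0 -1.1 0 3.9;0 0 -1.3 0 3.9;0 0 -1.4 0 3.9'; python3 -m jog '0 0 -0.1 0 3.9;0 0 -0.2 0 3.9;0 0 -0.3 0 3.9;0 0 -0.3 0 3.9'
python3 - <<'E'
from h import *
go(.6657,.020,.114,np.radians(90.4-82.5))
print(pose()[2]['force'])
im,p=snap('wrist','w16.png')
crop('w16.png','w16c.png',220,420,130,330,4)
E
```

```text
clock: 25.2
tcp_pos: [0.6661, 0.0198, 0.116]
ee_rot: [0.706, -0.048, 0.705, 0.048]
force: [1.3, -0.4, -4.8]
finger_gap: 0.0414
clock: 25.53
tcp_pos: [0.6662, 0.0197, 0.1141]
ee_rot: [0.706, -0.048, 0.705, 0.048]
force: [-0.1, -1.5, 2.7]
finger_gap: 0.0414
t=25.53 tcp [0.6662 0.0197 0.1141] jaw 0.137 MOVE cm [-0.05  0.03 -0.01] turn 0.001 q7 0.26 gap 0.0414
[-0.13803469 -1.51088809  2.74975843]
```

View pics/w16c.png

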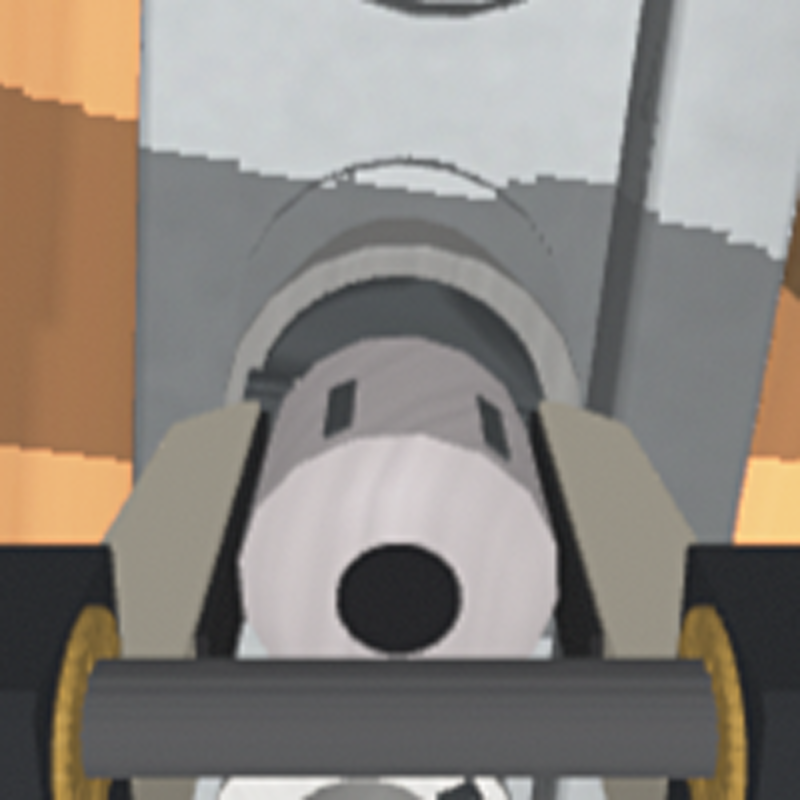

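```bash
python3 -m jog '0 0 -0.15 0 3.9;0 0 -0.15 0 3.9;0 0 -0.15 0 5.5;0 0 -0.15 0 6;0 0 -0.15 0 6;0 0 -0.15 0 6'; python3 -m jog '0 0 3 0 6;0 0 7 0 6;0 0 11 0 6;-2 -2 13 0.12 6;-6 -3 13 0.24 6;-10 -4 13 0.36 6;-13 -5.5 13 0.48 6;-16 -8 13 0.6 9' ; python3 -m jog '-2 -2.5 0 0.12 9.3;-4 -5 0 0.24 9.3;-4 -5 0 0.36 9.3;-4 -5 0 0.48 9.3;-4 -5 0 0.6 9.3;-4 -5 0 0.72 9.3;-4 -5 0 0.84 9.3;-4 -5 0 0.84 9.3';python3 - <<'E'
from h import *
go(.469,-.113,.25,np.pi/2)
im,p=snap('wrist','w17.png')
go(.469,-.113,.25,np.pi/2)
snap('scene','s17.png')
crop('s17.png','s17c.png',230,450,120,260,3.5)
E
```

```text
clock: 26.08
tcp_pos: [0.6655, 0.0204, 0.1114]
ee_rot: [0.705, -0.048, 0.706, 0.049]
force: [-0.8, 0.4, -0.1]
finger_gap: 0.059
clock: 26.75
tcp_pos: [0.5038, -0.0584, 0.2416]
ee_rot: [0.659, -0.257, 0.658, 0.258]
force: [0.3, -1.9, -0.1]
finger_gap: 0.063
clock: 27.42
tcp_pos: [0.4655, -0.11, 0.2416]
ee_rot: [0.497, -0.503, 0.497, 0.503]
force: [0.1, 0.4, -0.1]
finger_gap: 0.0929
t=27.42 tcp [ 0.4655 -0.11    0.2416] jaw 1.582 MOVE cm [ 0.35 -0.3   0.84] turn -0.011 q7 1.67 gap 0.0929
t=27.47 tcp [ 0.4656 -0.11    0.2415] jaw 1.575 MOVE cm [ 0.34 -0.3   0.85] turn -0.004 q7 1.67 gap 0.0934
```

View pics/s17c.png

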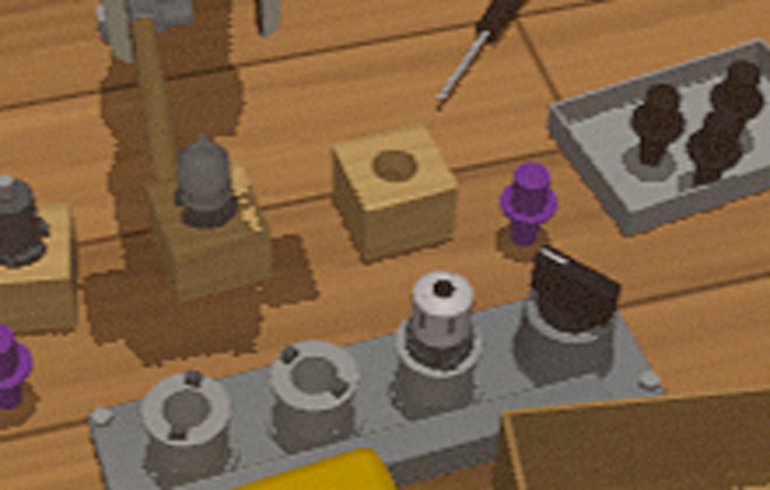

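View pics/w17.png

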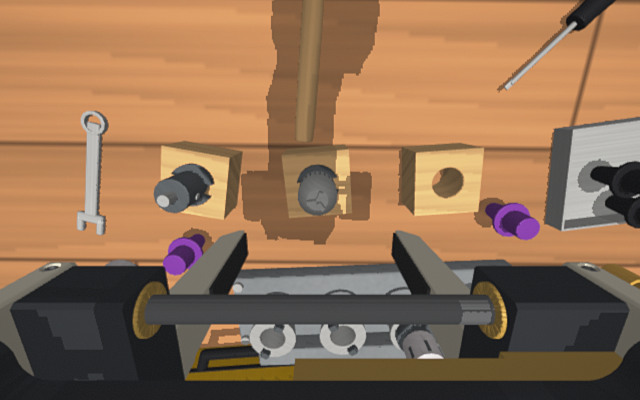

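Run:
```python
from h import *
p=imaging.camera_params('wrist');im=cv2.imread('pics/w17.png')
import pickle;pickle.dump(p,open('p17.pkl','wb'))
tool_overlay(im,p,.468,-.113,np.radians(75),.06,'o17.png',(318,190),k=10,half=38,top=.052)
```

```text
(no output)
```

View pics/o17.png

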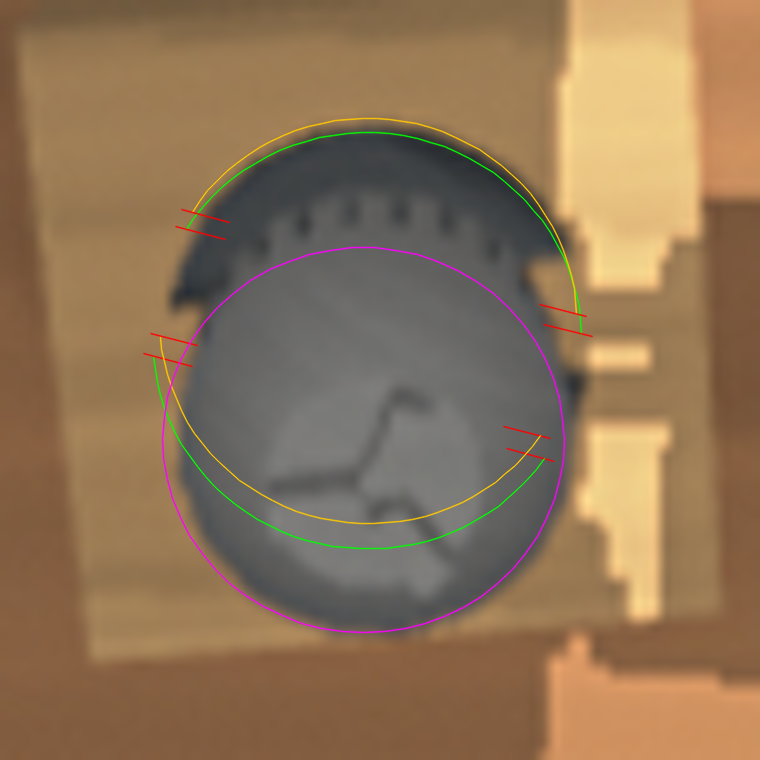

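Run:
```python
from h import *
import pickle
p=pickle.load(open('p17.pkl','rb'));im=cv2.imread('pics/w17.png')
tool_overlay(im,p,.4685,-.1122,np.radians(101),.06,'o17b.png',(318,190),k=10,half=38,top=.052)
```

```text
(no output)
```

View pics/o17b.png

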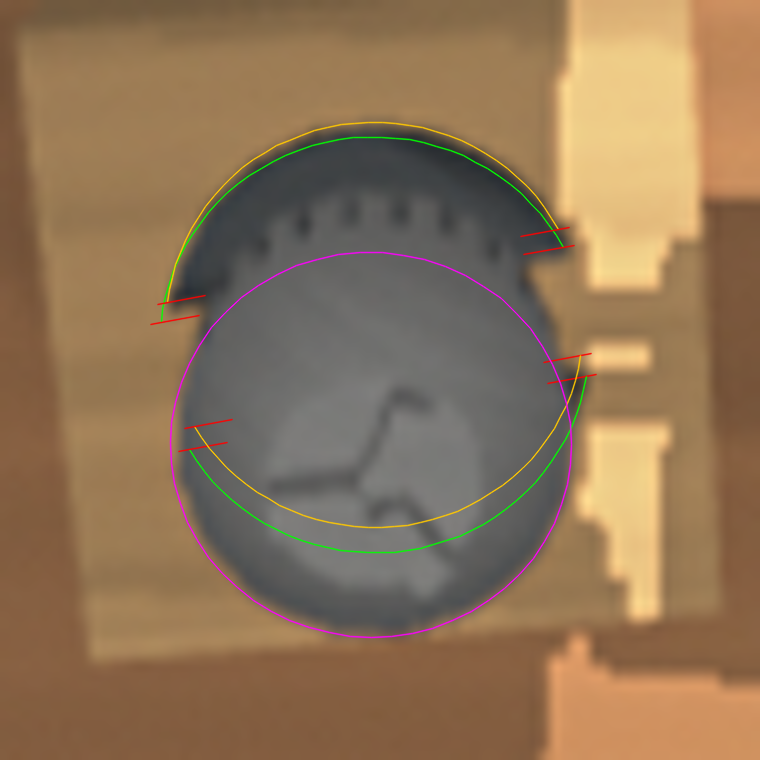

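```bash
python3 -m jog '0.3 -0.15 -4 0 8;0.3 -0.15 -8 0 8;0.3 -0.15 -12 0 8;0.3 -0.15 -15 0 8;0.3 -0.15 -15.3 0 8;0.3 -0.15 -15.3 0 3.9;0.3 -0.15 -15.3 0 3.9;0.3 -0.15 -15.3 0 3.9' 30;python3 -m jog '0 0 0 0 3.9;0 0 0 0 3.9;0 0 0 0 3.9;0 0 0 0 3.9;0 0 0 0 3.9;0 0 0 0 3.9'; python3 -c "
from h import *
go(0,0,0,np.pi/2)"; python3 -m jog '0 0 1 0 3.9;0 0 2.5 0 3.9;0 0 5 0 3.9;0 0 8 0 3.9;0 0 11 0 3.9;0 0 14 0 3.9;0 0 14 0 3.9;0 0 14 0 3.9';python3 - <<'E'
from h import *
im,p=snap('wrist','w18.png')
go(.6705,-.0745,.23,np.pi/2)
p=imaging.camera_params('wrist')
tcp=pose()[0]
tool_overlay(im,p,tcp[0],tcp[1],np.radians(99),tcp[2]-.029,'o18.png',(320,240),k=8,half=48,top=.052)
E
```

```text
clock: 28.18
tcp_pos: [0.4696, -0.1116, 0.0904]
ee_rot: [-0.499, 0.502, -0.498, -0.5]
force: [0.1, -0.4, -0.7]
finger_gap: 0.0644
clock: 28.68
tcp_pos: [0.4692, -0.1118, 0.0895]
ee_rot: [-0.499, 0.502, -0.498, -0.501]
force: [-0.8, -0.6, 9.5]
finger_gap: 0.0415
t=28.68 tcp [ 0.4692 -0.1118  0.0895] jaw 1.576 MOVE cm [-46.92  11.18  -8.95] turn -0.005 q7 1.64 gap 0.0415
clock: 29.35
tcp_pos: [0.4688, -0.1115, 0.2296]
ee_rot: [-0.499, 0.502, -0.498, -0.501]
force: [0.3, -0.1, -5.0]
finger_gap: 0.0413
t=29.40 tcp [ 0.4681 -0.1113  0.2283] jaw 1.577 MOVE cm [20.24  3.68  0.17] turn -0.006 q7 1.67 gap 0.0417
```

View pics/o18.png

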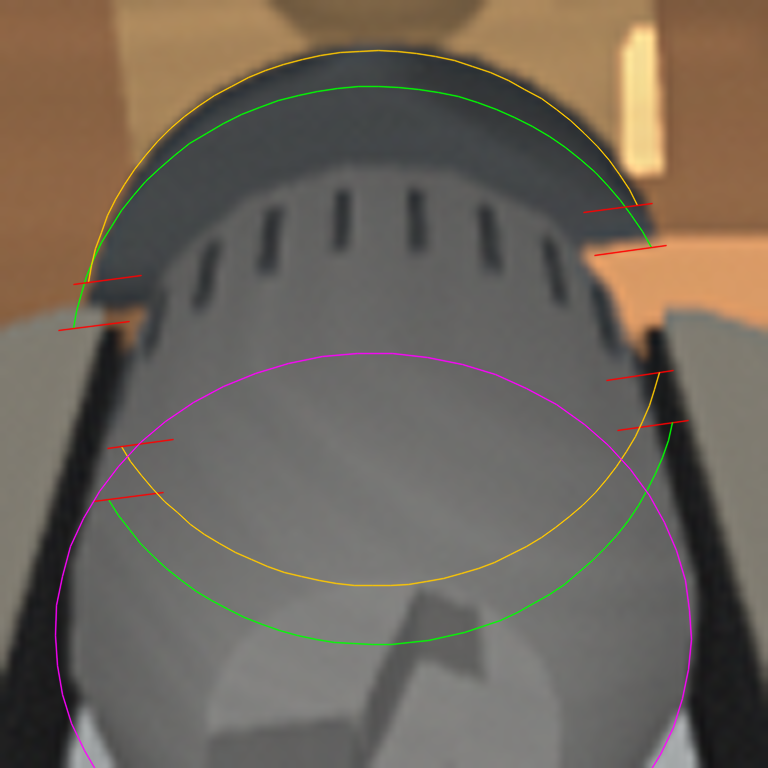

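```bash
python3 -m jog '2 0.3 0 -0.12 3.9;4.5 0.8 0 -0.24 3.9;7 1.3 0 -0.36 3.9;9.5 1.8 0 -0.48 3.9;12 2.2 0 -0.6 3.9;14.5 2.6 0 -0.72 3.9;17 3.1 0 -0.84 3.9;19 3.4 0 -0.96 3.9';python3 -m jog '0.5 0.1 0 -0.08 3.9;1.2 0.25 0 -0.145 3.9;1.2 0.25 -1 -0.145 3.9;1.2 0.25 -2.5 -0.145 3.9;1.2 0.25 -2.5 -0.145 3.9;1.2 0.25 -2.5 -0.145 3.9;1.2 0.25 -2.5 -0.145 3.9'
python3 - <<'E'
from h import *
J=1.577-1.105
im,p=snap('wrist','w19.png')
go(.6705,-.0745,.17,J)
p=imaging.camera_params('wrist')
tcp=pose()[0]
tool_overlay(im,p,tcp[0],tcp[1],np.radians(34.2),tcp[2]-.029,'o19.png',(320,200),k=4,half=98,top=.052)
sp_overlay(im,p,.6705,-.0745,np.radians(34.2),'q19.png',(320,200))
E
```

```text
clock: 30.07
tcp_pos: [0.6592, -0.0763, 0.2253]
ee_rot: [0.673, -0.213, 0.676, 0.213]
force: [0.5, 1.5, -4.6]
finger_gap: 0.0414
clock: 30.65
tcp_pos: [0.67, -0.0752, 0.2028]
ee_rot: [0.687, -0.165, 0.688, 0.166]
force: [0.5, -0.0, -4.9]
finger_gap: 0.0415
t=30.70 tcp [ 0.6704 -0.0752  0.2035] jaw 0.472 MOVE cm [ 0.01  0.07 -3.35] turn -0.000 q7 0.68 gap 0.0413
```

View pics/o19.png

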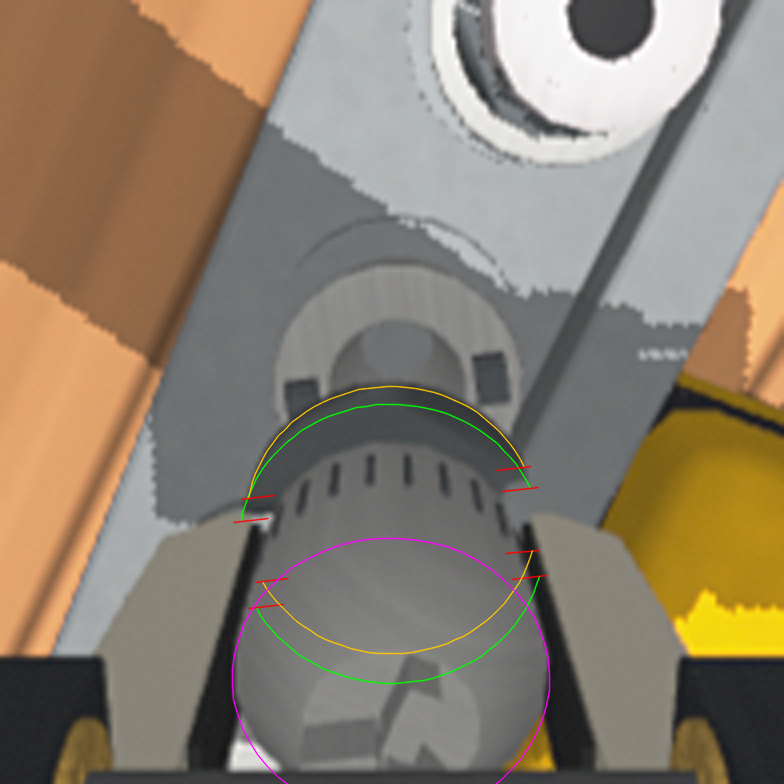

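View pics/q19.png

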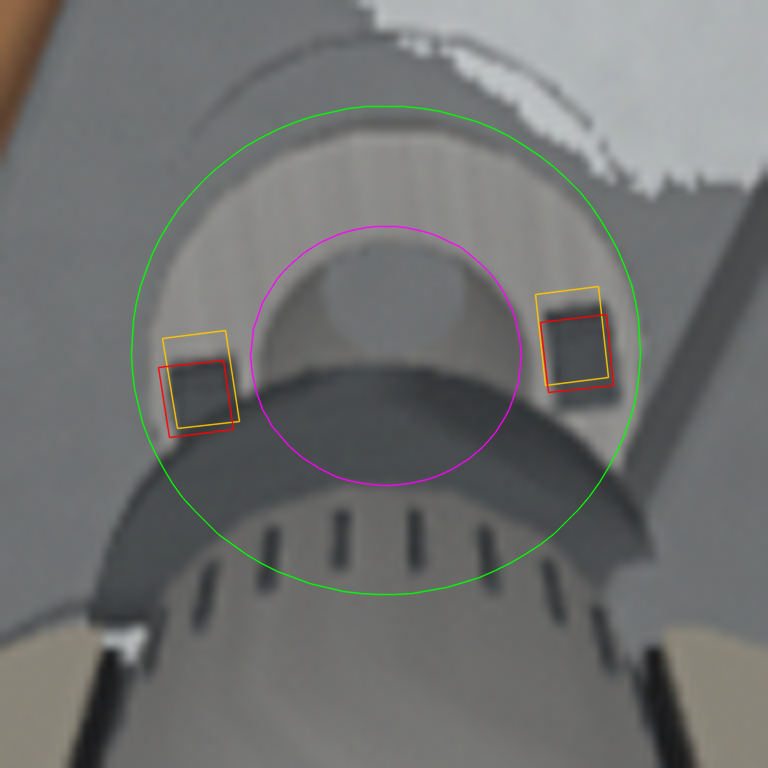

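```bash
python3 -m jog '0.1 0.05 -2 0.02 3.9;0.1 0.05 -4 0.02 3.9;0.1 0.05 -5.5 0.02 3.9;0.1 0.05 -6.5 0.02 3.9;0.1 0.05 -7 0.02 3.9;0.1 0.05 -7.3 0.02 3.9;0.1 0.05 -7.3 0.02 3.9'
python3 - <<'E'
from h import *
go(.6714,-.0747,.114,.492)
print(pose()[2]['force'])
im,p=snap('wrist','w20.png')
crop('w20.png','w20c.png',220,420,130,330,4)
E
```

```text
clock: 31.28
tcp_pos: [0.6718, -0.0745, 0.1308]
ee_rot: [0.686, -0.172, 0.686, 0.172]
force: [0.6, 0.2, -5.4]
finger_gap: 0.0413
t=31.28 tcp [ 0.6718 -0.0745  0.1308] jaw 0.492 MOVE cm [-0.04 -0.02 -1.68] turn -0.000 q7 0.71 gap 0.0413
[ 0.64475119  0.20676441 -5.36680343]
```

View pics/w20c.png

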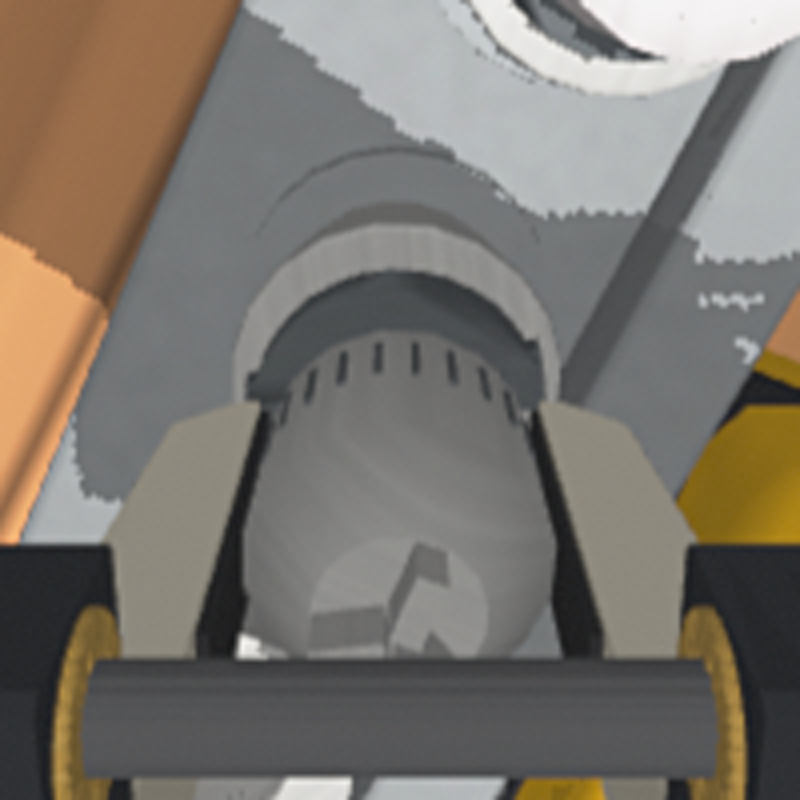

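```bash
python3 -m jog '0 0 -0.4 0 3.9;0 0 -0.8 0 3.9;0 0 -1.1 0 3.9;0 0 -1.3 0 3.9;0 0 -1.4 0 3.9'; python3 -m jog '0 0 -0.1 0 3.9;0 0 -0.2 0 3.9;0 0 -0.3 0 3.9;0 0 -0.3 0 3.9'
python3 - <<'E'
from h import *
go(.6714,-.0747,.114,.492)
print(pose()[2]['force'],pose()[2]['moment'])
E
```

```text
clock: 31.75
tcp_pos: [0.672, -0.0752, 0.1167]
ee_rot: [0.686, -0.172, 0.686, 0.172]
force: [0.5, -1.0, -2.1]
finger_gap: 0.0417
clock: 32.08
tcp_pos: [0.6722, -0.0754, 0.1147]
ee_rot: [0.686, -0.172, 0.685, 0.172]
force: [0.2, -4.0, 3.8]
finger_gap: 0.0414
t=32.08 tcp [ 0.6722 -0.0754  0.1147] jaw 0.491 MOVE cm [-0.08  0.07 -0.07] turn 0.001 q7 0.72 gap 0.0414
[ 0.21311843 -3.95630813  3.79413898] [-1.11508768  0.16049743  0.07822645]
```

```bash
python3 -m jog '0 0 -0.15 0 3.9;0 0 -0.3 0 3.9;0 0 -0.3 0 3.9'; python3 -m jog '0 0 0 0 5.5;0 0 0 0 6;0 0 0 0 6;0 0 0 0 6'; python3 -m jog '0 0 3 0 6;0 0 7 0 6;0 0 11 0 6;-2 -2 13 0.12 6;-6 -4 13 0.24 6;-10 -7 13 0.36 6;-13 -10 13 0.48 6;-16 -13 13 0.6 9' ; python3 -m jog '-2 -2.5 0 0.12 9.3;-4 -5 0 0.24 9.3;-4 -6 0 0.36 9.3;-4 -6 0 0.48 9.3;-4 -6 0 0.5 9.3;-4 -6 0 0.5 9.3';python3 - <<'E'
from h import *
im,p=snap('wrist','w21.png')
go(.4698,-.266,.25,np.pi/2)
import pickle;pickle.dump(imaging.camera_params('wrist'),open('p21.pkl','wb'))
snap('scene','s21.png')
crop('s21.png','s21c.png',210,450,140,280,3.3)
E
```

```text
clock: 32.33
tcp_pos: [0.6723, -0.0755, 0.1146]
ee_rot: [0.687, -0.172, 0.685, 0.172]
force: [-7.3, -2.2, 28.9]
finger_gap: 0.0415
clock: 32.67
tcp_pos: [0.6716, -0.0738, 0.1105]
ee_rot: [0.686, -0.172, 0.686, 0.173]
force: [0.1, -0.6, 0.4]
finger_gap: 0.0587
clock: 33.33
tcp_pos: [0.5191, -0.1955, 0.2406]
ee_rot: [0.603, -0.369, 0.603, 0.37]
force: [0.7, -1.0, -0.9]
finger_gap: 0.063
clock: 33.83
tcp_pos: [0.4807, -0.2553, 0.2404]
ee_rot: [0.495, -0.505, 0.495, 0.505]
force: [0.1, 0.3, -0.1]
finger_gap: 0.0929
t=33.88 tcp [ 0.4808 -0.255   0.2404] jaw 1.589 MOVE cm [-1.1  -1.1   0.96] turn -0.018 q7 1.96 gap 0.0930
```

View pics/s21c.png

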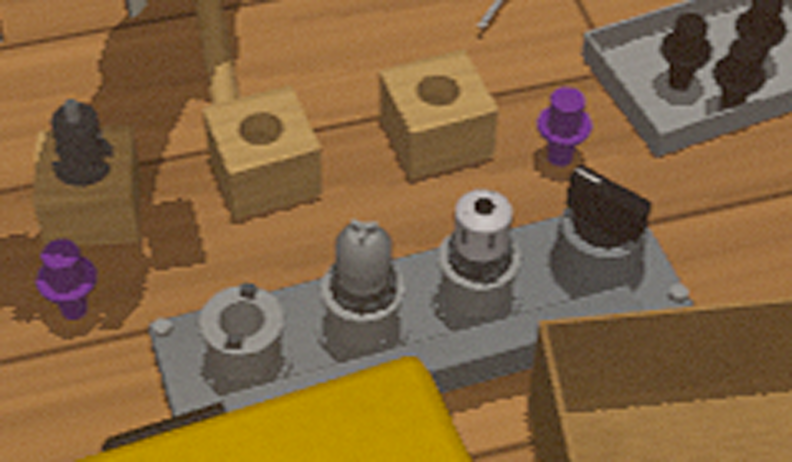

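View pics/w21.png

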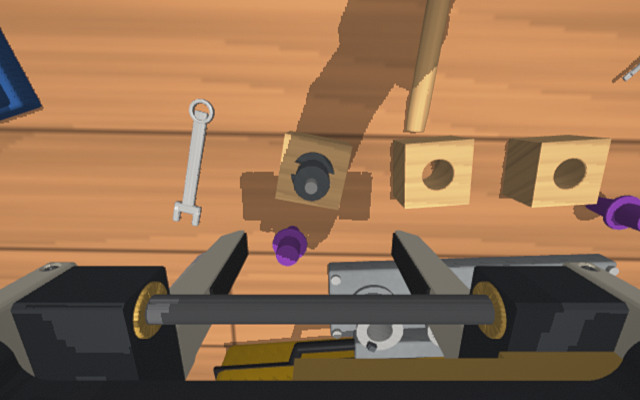

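Run:
```python
from h import *
import pickle
p=pickle.load(open('p21.pkl','rb'));im=cv2.imread('pics/w21.png')
c=ray(p,311,187,.131);print(c)
tool_overlay(im,p,c[0],c[1],np.radians(110),.06,'o21.png',(314,175),k=10,half=38,rb=.019,top=.055)
```

```text
[ 0.46862258 -0.26257316  0.131     ]
```

View pics/o21.png

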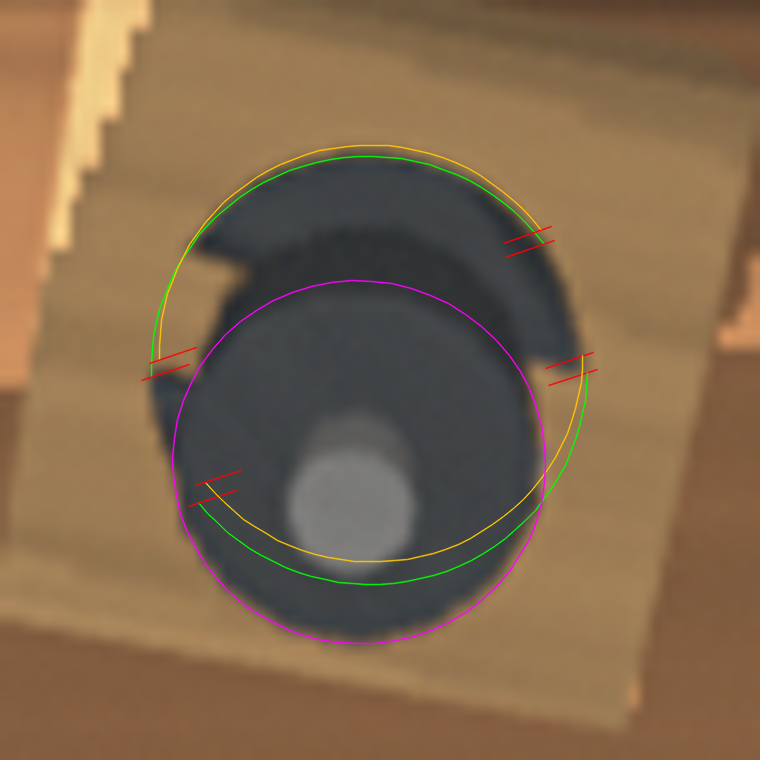

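Run:
```python
from h import *
import pickle
p=pickle.load(open('p21.pkl','rb'));im=cv2.imread('pics/w21.png')
tool_overlay(im,p,.4685,-.2627,np.radians(72),.06,'o21b.png',(314,175),k=10,half=38,rb=.019,top=.055)
```

```text
(no output)
```

View pics/o21b.png

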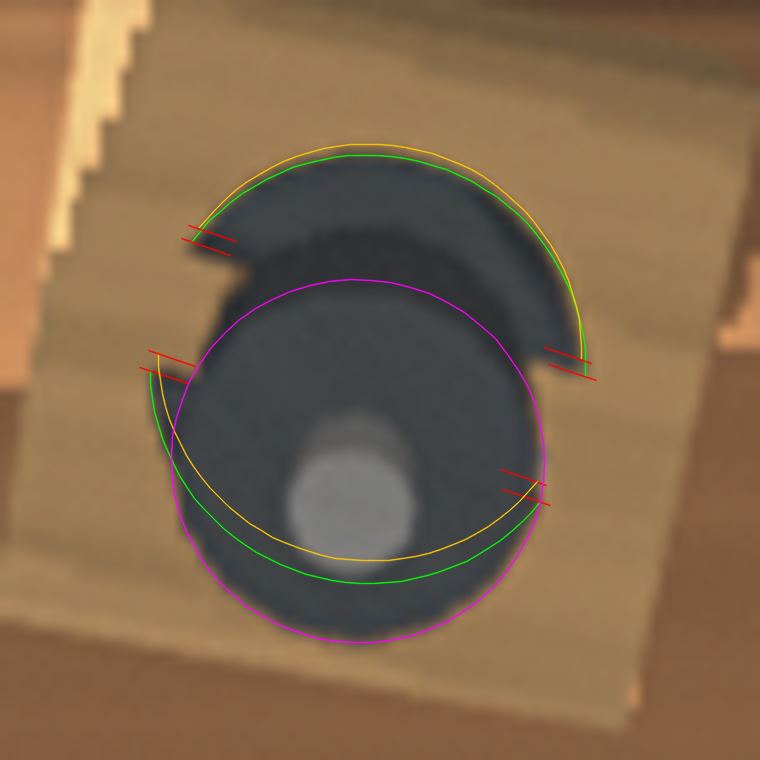

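```bash
python3 -m jog '-1.2 -0.8 -4 0 8;-1.2 -0.8 -8 0 8;-1.2 -0.8 -12 0 8;-1.2 -0.8 -15 0 8;-1.2 -0.8 -15.3 0 8;-1.2 -0.8 -15.3 0 3.5;-1.2 -0.8 -15.3 0 3.5;-1.2 -0.8 -15.3 0 3.5' 30;python3 -m jog '0 0 0 0 3.5;0 0 0 0 3.5;0 0 0 0 3.5;0 0 0 0 3.5;0 0 0 0 3.5;0 0 0 0 3.5;0 0 0 0 3.5'; python3 -c "
from h import *
go(0,0,0,np.pi/2)"; python3 -m jog '0 0 1 0 3.5;0 0 2.5 0 3.5;0 0 5 0 3.5;0 0 8 0 3.5;0 0 11 0 3.5;0 0 14 0 3.5;0 0 14 0 3.5;0 0 14 0 3.5';python3 - <<'E'
from h import *
im,p=snap('wrist','w22.png')
go(.676,-.1695,.23,np.pi/2)
p=imaging.camera_params('wrist')
tcp=pose()[0]
tool_overlay(im,p,tcp[0],tcp[1],np.radians(73),tcp[2]-.029,'o22.png',(320,240),k=8,half=48,rb=.019,top=.055)
E
```

```text
clock: 34.6
tcp_pos: [0.4699, -0.2637, 0.0895]
ee_rot: [-0.495, 0.506, -0.494, -0.504]
force: [-0.9, 0.0, -0.6]
finger_gap: 0.0644
clock: 35.18
tcp_pos: [0.469, -0.2639, 0.0883]
ee_rot: [-0.495, 0.506, -0.495, -0.505]
force: [-1.5, -1.7, 7.9]
finger_gap: 0.0374
t=35.18 tcp [ 0.469  -0.2639  0.0883] jaw 1.591 MOVE cm [-46.9   26.39  -8.83] turn -0.021 q7 1.97 gap 0.0374
clock: 35.85
tcp_pos: [0.4688, -0.2635, 0.2289]
ee_rot: [-0.495, 0.506, -0.494, -0.504]
force: [0.2, -0.3, -6.3]
finger_gap: 0.0377
t=35.90 tcp [ 0.468  -0.2631  0.2274] jaw 1.592 MOVE cm [20.8   9.36  0.26] turn -0.021 q7 1.98 gap 0.0373
```

View pics/o22.png

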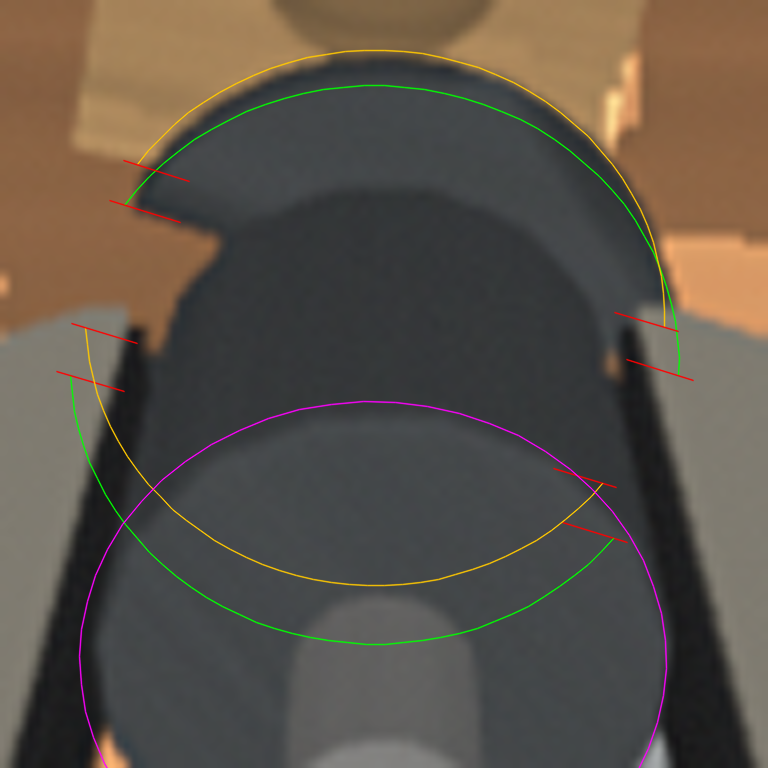

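```bash
python3 -m jog '2 0.9 0 -0.12 3.5;4.5 2 0 -0.24 3.5;7 3.1 0 -0.36 3.5;9.5 4.3 0 -0.48 3.5;12 5.4 0 -0.6 3.5;14.5 6.5 0 -0.72 3.5;17 7.6 0 -0.84 3.5;19 8.6 0 -0.96 3.5';python3 -m jog '1 0.4 0 -0.12 3.5;1.8 0.7 0 -0.24 3.5;1.8 0.7 0 -0.36 3.5;1.8 0.7 0 -0.48 3.5;1.8 0.7 -1 -0.6 3.5;1.8 0.7 -2.4 -0.72 3.5;1.8 0.7 -2.4 -0.79 3.5;1.8 0.7 -2.4 -0.79 3.5'; python3 -m jog '0 0 0 0 3.5;0 0 0 0 3.5'
python3 - <<'E'
from h import *
im,p=snap('wrist','w23.png')
go(.676,-.1695,.17,np.radians(-9.1))
p=imaging.camera_params('wrist')
import pickle;pickle.dump(p,open('p23.pkl','wb'))
tcp,j,_,_=pose()
tool_overlay(im,p,tcp[0],tcp[1],j-np.radians(18.2),tcp[2]-.029,'o23.png',(320,200),k=4,half=98,rb=.019,top=.055)
sp_overlay(im,p,.676,-.1695,np.radians(-28),'q23.png',(320,200))
E
```

```text
clock: 36.57
tcp_pos: [0.6593, -0.1757, 0.2245]
ee_rot: [0.671, -0.217, 0.674, 0.219]
force: [0.6, -1.0, -5.6]
finger_gap: 0.0374
clock: 37.23
tcp_pos: [0.6749, -0.1693, 0.1997]
ee_rot: [0.702, 0.057, 0.707, -0.057]
force: [-0.8, -0.6, -6.1]
finger_gap: 0.0374
clock: 37.4
tcp_pos: [0.6764, -0.1703, 0.2026]
ee_rot: [0.704, 0.055, 0.706, -0.055]
force: [-0.2, 0.0, -5.5]
finger_gap: 0.0373
t=37.45 tcp [ 0.6765 -0.1705  0.2031] jaw -0.156 MOVE cm [-0.05  0.1  -3.31] turn -0.003 q7 0.33 gap 0.0373
```

View pics/o23.png

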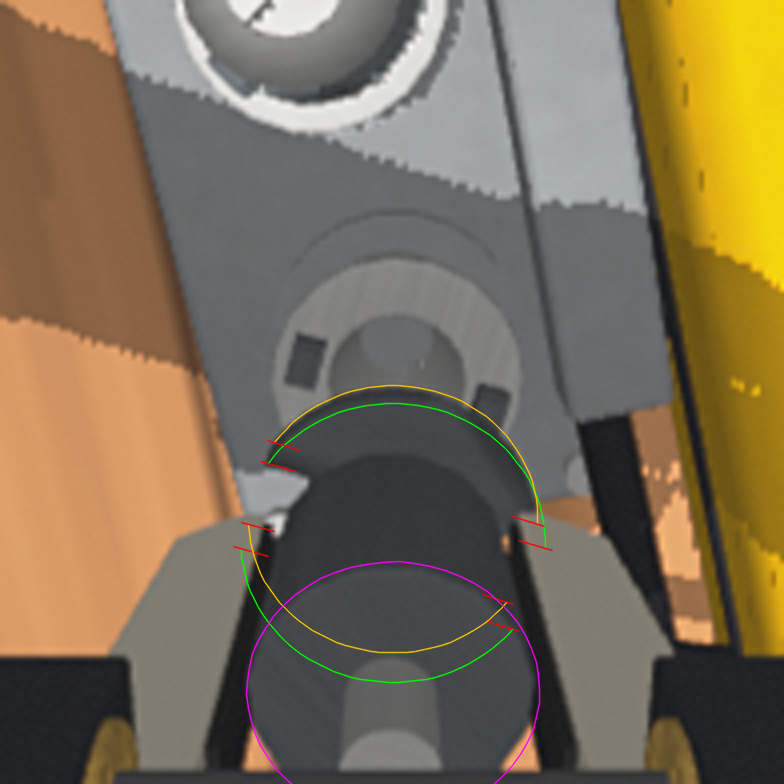

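View pics/q23.png

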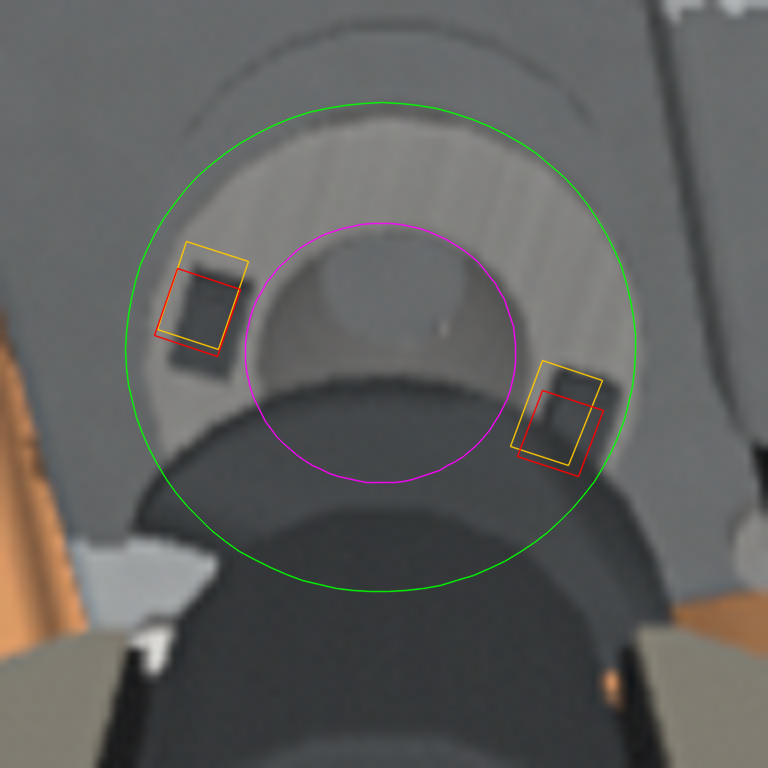

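```bash
python3 -m jog '0.05 -0.05 -2 0.023 3.5;0.05 -0.05 -4 0.023 3.5;0.05 -0.05 -5.5 0.023 3.5;0.05 -0.05 -6.5 0.023 3.5;0.05 -0.05 -7 0.023 3.5;0.05 -0.05 -7.3 0.023 3.5;0.05 -0.05 -7.3 0.023 3.5'
python3 - <<'E'
from h import *
go(.6771,-.1709,.1133,np.radians(-7.6))
print(pose()[2]['force'])
im,p=snap('wrist','w24.png')
crop('w24.png','w24c.png',220,420,130,330,4)
E
```

```text
clock: 38.03
tcp_pos: [0.6774, -0.1711, 0.1307]
ee_rot: [0.706, 0.048, 0.705, -0.048]
force: [0.8, 1.0, -5.8]
finger_gap: 0.0374
t=38.03 tcp [ 0.6774 -0.1711  0.1307] jaw -0.135 MOVE cm [-0.03  0.02 -1.74] turn 0.002 q7 0.38 gap 0.0374
[ 0.77404854  0.96805369 -5.83520174]
```

View pics/w24c.png

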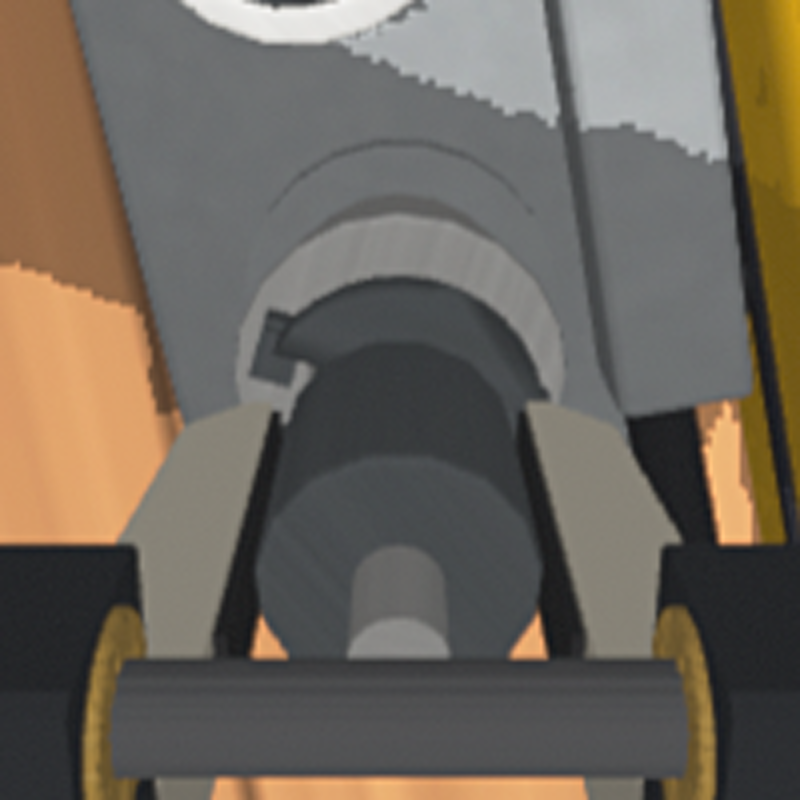

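```bash
python3 -m jog '0 0 -0.4 0 3.5;0 0 -0.8 0 3.5;0 0 -1.1 0 3.5;0 0 -1.3 0 3.5;0 0 -1.4 0 3.5'; python3 -m jog '0 0 -0.1 0 3.5;0 0 -0.2 0 3.5;0 0 -0.3 0 3.5;0 0 -0.4 0 3.5'; python3 -m jog '0 0 -0.15 0 3.5;0 0 -0.15 0 3.5'
python3 - <<'E'
from h import *
go(.6771,-.1709,.1133,np.radians(-7.6))
print(pose()[2]['force'],pose()[2]['moment'])
im,p=snap('wrist','w25.png')
crop('w25.png','w25c.png',220,420,130,330,4)
E
```

```text
clock: 38.5
tcp_pos: [0.6771, -0.1708, 0.1163]
ee_rot: [0.705, 0.048, 0.706, -0.048]
force: [0.0, -0.6, -5.4]
finger_gap: 0.0378
clock: 38.83
tcp_pos: [0.6774, -0.171, 0.1135]
ee_rot: [0.706, 0.048, 0.705, -0.048]
force: [-4.5, 2.4, 10.9]
finger_gap: 0.0372
clock: 39.0
tcp_pos: [0.6774, -0.171, 0.1134]
ee_rot: [0.706, 0.048, 0.705, -0.047]
force: [-5.8, 2.3, 14.2]
finger_gap: 0.0375
t=39.00 tcp [ 0.6774 -0.171   0.1134] jaw -0.135 MOVE cm [-0.03  0.01 -0.01] turn 0.002 q7 0.39 gap 0.0375
[-5.80370654  2.26779754 14.24463564] [ 0.47425693  1.56278633 -0.03713388]
```

View pics/w25c.png

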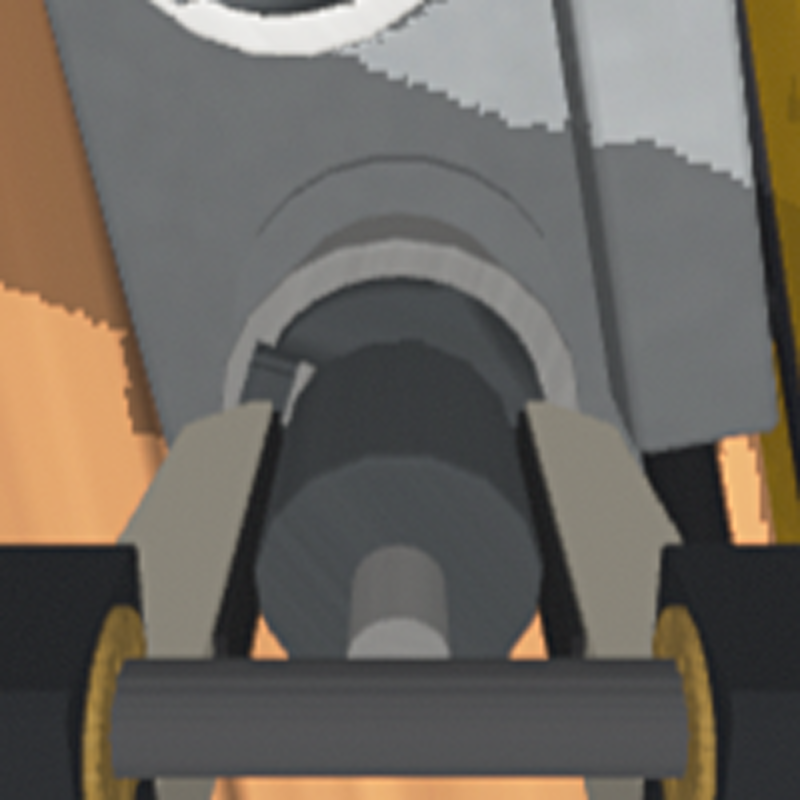

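```bash
python3 -m jog '0 0 0.2 0 3.5;0 0 0.2 0 5.5;0 0 0.2 0 6;0 0 0.2 0 6;0 0 0.2 0 6'; python3 -m jog '0 0 3 0 6;0 0 7 0 6;0 0 11 0 6;-2 0 14 0.12 6;-2 3 15 0.24 6;-2 6 15 0.36 6;-2 9 15 0.48 6;-2 10 15 0.6 6' ; python3 -m jog '0 0 0 0.12 8;0 0 0 0.24 8;0 0 0 0.36 8;0 0 0 0.48 8;0 0 0 0.6 8;0 0 0 0.72 8;0 0 0 0.84 8;0 0 0 0.96 8';python3 -m jog '0 0 0 0.12 8;0 0 0 0.14 8;0 0 0 0.14 8'
python3 - <<'E'
from h import *
im,p=snap('wrist','w26.png')
go(.6605,.125,.25,np.radians(90+39))
crop('w26.png','w26c.png',120,520,70,290,2)
snap('scene','s26.png')
crop('s26.png','s26c.png',210,450,140,280,3.3)
E
```

```text
clock: 39.47
tcp_pos: [0.6775, -0.1711, 0.1132]
ee_rot: [0.706, 0.048, 0.705, -0.048]
force: [0.4, -0.4, 0.5]
finger_gap: 0.0578
clock: 40.13
tcp_pos: [0.6576, -0.0654, 0.2635]
ee_rot: [0.688, -0.166, 0.687, 0.167]
force: [0.1, 0.9, -0.2]
finger_gap: 0.0601
clock: 40.8
tcp_pos: [0.6573, -0.0711, 0.2631]
ee_rot: [0.534, -0.464, 0.534, 0.464]
force: [-0.4, -0.4, 0.5]
finger_gap: 0.0802
clock: 41.05
tcp_pos: [0.6572, -0.0713, 0.2631]
ee_rot: [0.502, -0.498, 0.502, 0.498]
force: [1.0, -1.0, -0.1]
finger_gap: 0.0805
t=41.10 tcp [ 0.6573 -0.0713  0.2631] jaw 1.561 MOVE cm [ 0.32 19.63 -1.31] turn 0.690 q7 1.59 gap 0.0801
```

View pics/w26c.png

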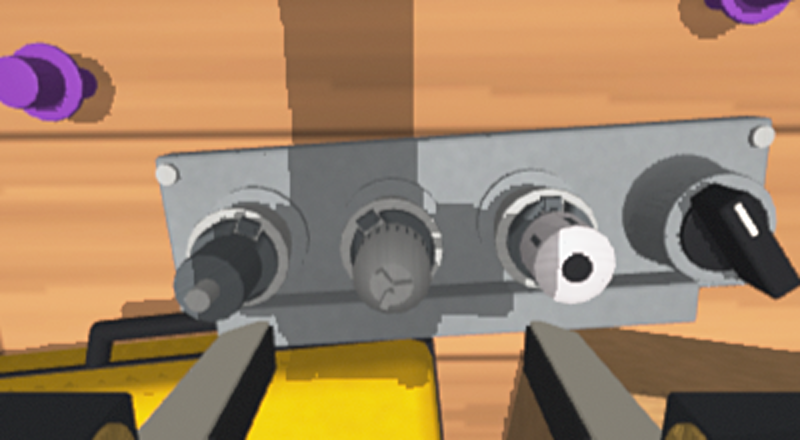

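View pics/s26c.png

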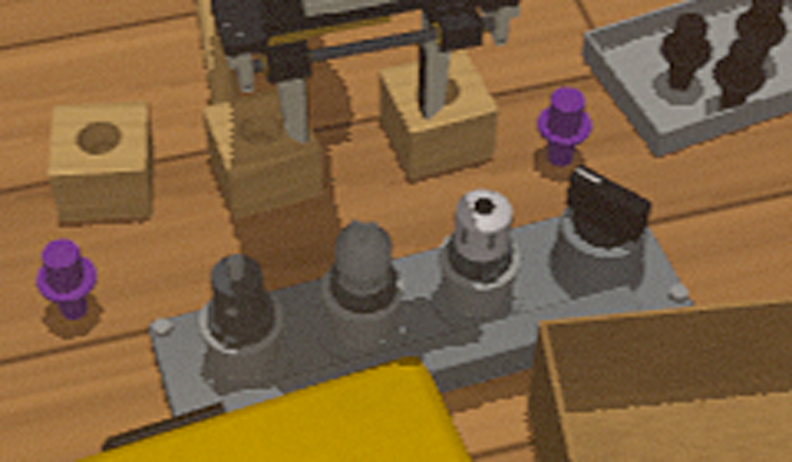

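```bash
python3 -m jog '0.3 4 0 0.12 6;0.3 8 0 0.24 6;0.3 12 0 0.36 6;0.3 16 0 0.48 6;0.3 19 0 0.6 6;0.3 19.6 0 0.69 6;0.3 19.6 -3 0.69 6;0.3 19.6 -5 0.69 6';python3 -m jog '0 0 0 0 6;0 0 0 0 6'
python3 - <<'E'
from h import *
im,p=snap('wrist','w27.png')
go(.6605,.125,.111,np.radians(129.4))
crop('w27.png','w27c.png',220,420,100,300,4)
E
```

```text
clock: 41.82
tcp_pos: [0.6603, 0.1265, 0.2125]
ee_rot: [-0.304, 0.639, -0.303, -0.638]
force: [0.5, -1.4, -1.1]
finger_gap: 0.0601
clock: 41.98
tcp_pos: [0.6598, 0.125, 0.2125]
ee_rot: [0.303, -0.638, 0.304, 0.639]
force: [-0.8, -0.1, 0.5]
finger_gap: 0.0599
t=42.03 tcp [0.6605 0.1251 0.2136] jaw 2.254 MOVE cm [ 0.000e+00 -1.000e-02 -1.026e+01] turn 0.005 q7 1.86 gap 0.0603
```

View pics/w27c.png

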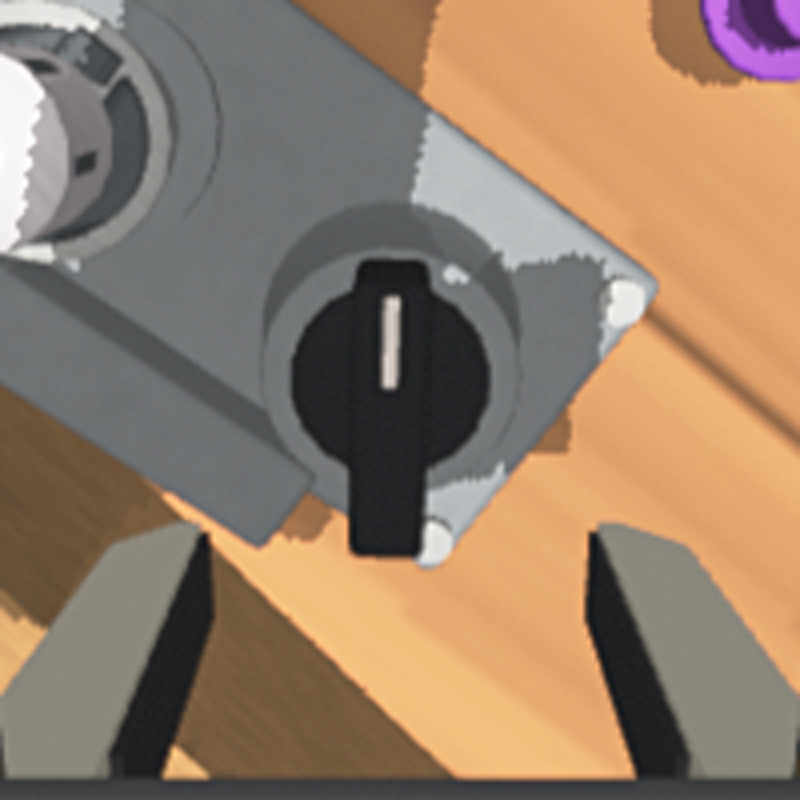

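Aligned with the bar. Descend, grip, turn clockwise.

```bash
python3 -m jog '0 0 -3 0 6;0 0 -6 0 6;0 0 -9 0 6;0 0 -10.2 0 6;0 0 -10.2 0 6;0 0 -10.2 0 1;0 0 -10.2 0 1;0 0 -10.2 0 1' 20; python3 -m jog '0 0 0 0 1;0 0 0 0 1;0 0 0 0 1;0 0 0 0 1;0 0 0 0 1;0 0 0 0 1;0 0 0 0 1;0 0 0 0 1'; python3 -m jog '0 0 0 -0.12 1;0 0 0 -0.24 1;0 0 0 -0.36 1;0 0 0 -0.48 1;0 0 0 -0.6 1;0 0 0 -0.72 1;0 0 0 -0.84 1;0 0 0 -0.96 1';python3 -m jog '0 0 0 -0.1 1;0 0 0 -0.2 1;0 0 0 -0.22 1;0 0 0 -0.22 1'; python3 -c "
from h import *
s=pose()[2];print(s['moment'],s['force'])
go(.66,.1255,.108,1.057)"
```

```text
clock: 42.7
tcp_pos: [0.6615, 0.1253, 0.1133]
ee_rot: [-0.304, 0.64, -0.303, -0.638]
force: [-0.4, -0.8, 0.2]
finger_gap: 0.0446
clock: 43.37
tcp_pos: [0.6616, 0.1236, 0.1117]
ee_rot: [-0.304, 0.639, -0.304, -0.638]
force: [3.5, -4.0, 1.7]
finger_gap: 0.0183
clock: 44.03
tcp_pos: [0.6618, 0.1231, 0.1118]
ee_rot: [0.566, -0.425, 0.565, 0.423]
force: [4.1, -5.6, 0.2]
finger_gap: 0.0181
clock: 44.37
tcp_pos: [0.6617, 0.123, 0.1118]
ee_rot: [0.609, -0.362, 0.608, 0.36]
force: [4.1, -4.7, 1.5]
finger_gap: 0.0177
[-1.39744102 -0.64063247 -0.23918324] [ 4.11745213 -4.68997287  1.48276148]
t=44.37 tcp [0.6617 0.123  0.1118] jaw 1.072 MOVE cm [-0.17  0.25 -0.38] turn -0.015 q7 0.97 gap 0.0177
```

```bash
python3 -m jog '0 0 0 0 4;0 0 0 0 5;0 0 0 0 5;0 0 0 0 5;0 0 0 0 5'; python3 -m jog '0 0 3 0 5;0 0 7 0 6;0 0 11 0 6;-3 0 14 0.12 6;-6 0 15 0.24 6;-8 0 16 0.36 6;-10 0 16 0.48 6;-10 0 16 0.5 6'
python3 - <<'E'
from h import *
im,p=snap('wrist','w28.png')
go(.6605,.125,.25,np.radians(90))
crop('w28.png','w28c.png',120,520,70,290,2)
E
```

```text
clock: 44.78
tcp_pos: [0.66, 0.1255, 0.111]
ee_rot: [0.607, -0.362, 0.607, 0.362]
force: [-0.5, 0.6, -0.0]
finger_gap: 0.0465
clock: 45.45
tcp_pos: [0.5569, 0.1252, 0.2723]
ee_rot: [0.497, -0.503, 0.497, 0.503]
force: [-1.1, -0.2, 0.1]
finger_gap: 0.0598
t=45.50 tcp [0.5588 0.1252 0.272 ] jaw 1.579 MOVE cm [10.17 -0.02 -2.2 ] turn -0.008 q7 1.30 gap 0.0600
```

View pics/w28.png

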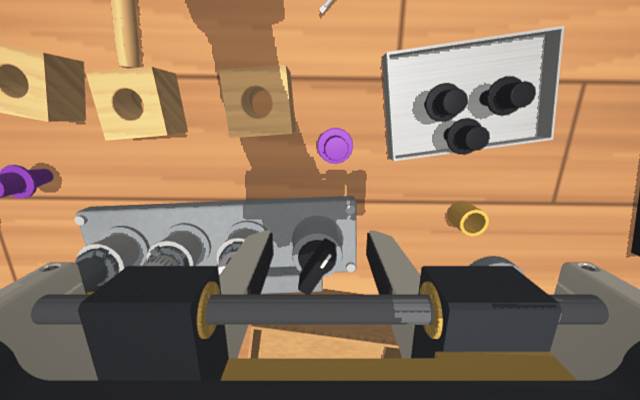

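```bash
python3 -m jog '0 4 0 0 6;0 8 0 0 6;0 12 0 0 6;0 16 0 0 6;-1 20 0 0 6;-2 24 0 0 6;-4 28 0 0 6;-6 31 0 0 6'
python3 - <<'E'
from h import *
snap('top','t29.png');snap('scene','s29.png')
crop('t29.png','t29c.png',230,440,115,265,3.8)
crop('s29.png','s29c.png',150,530,100,290,2.1)
s=pose()[2];print(np.round(s['dq'],3),s['force'])
E
```

```text
clock: 46.17
tcp_pos: [0.5003, 0.438, 0.2702]
ee_rot: [0.5, -0.5, 0.499, 0.5]
force: [0.5, -0.1, 0.6]
finger_gap: 0.0601
[ 0.066 -0.016  0.077  0.028  0.028  0.001  0.07 ] [ 0.6259674  -0.31096697  0.43359258]
```

View pics/t29c.png

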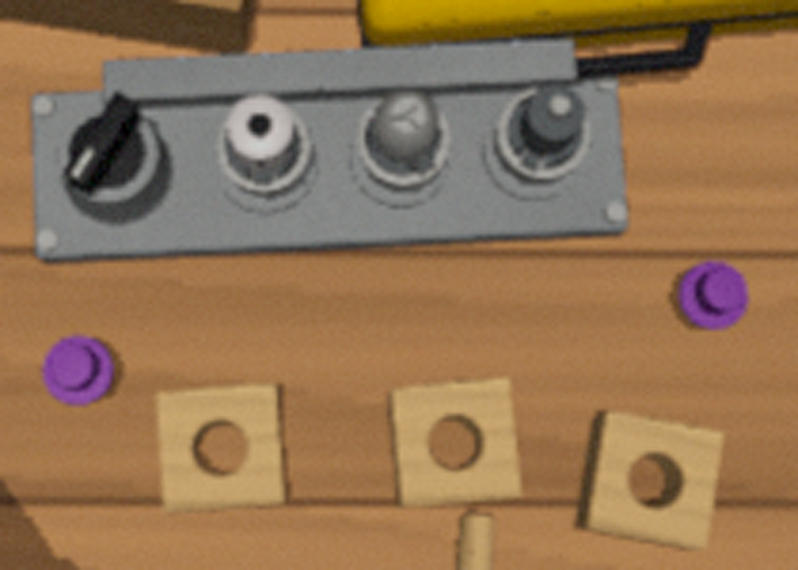

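View pics/s29c.png

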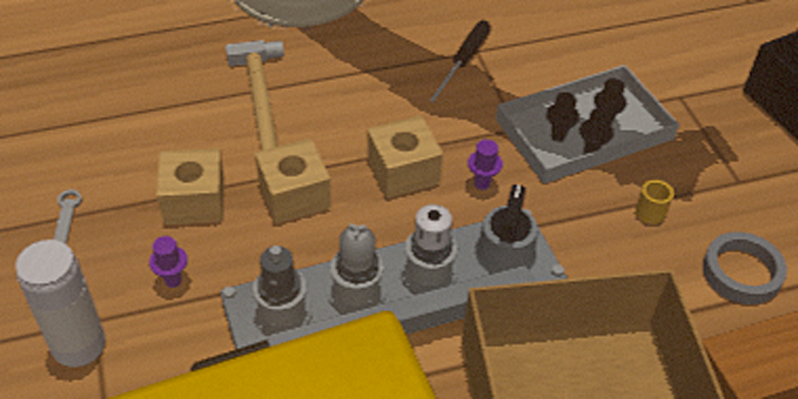

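```bash
python3 -m jog '0 0 0 0 6;0 0 0 0 6;0 0 0 0 6;0 0 0 0 6'; python3 -c "
from workcell import finish_job
print(finish_job())"
```

```text
clock: 46.6
tcp_pos: [0.5016, 0.4335, 0.2712]
ee_rot: [-0.5, 0.501, -0.5, -0.5]
force: [-0.8, -0.8, -0.8]
finger_gap: 0.06
the job is handed in; nothing more can be done
None
```

The job is done and handed in at about 46.6 s; the hand-in gave no verdict.

- **Order of work:** I turned the clamp knob counter-clockwise to release the head. The three black plugs then went into the steel tray. The collet chuck went into spindle2, the drill chuck into spindle1 and the end-mill holder into spindle0. Last, I turned the knob clockwise to clamp.
- **Seating:** each tool took up contact force at the expected height, within about 0.2 mm. The wrist picture taken before clamping showed dogs in the slots.
- **Final pictures:** the knob sits as it did at the start, so clamped. All three plugs are in the tray, and the wrench, spray can, brass coupling and both purple look-alikes appear where they were.
- **Disagreements:** the wrist-camera estimates of the spindle positions were 1–2 mm off, and the tapers took that up. One plug was gripped about 7 mm off centre, with about 12 N of side force. The block the mill holder came from is a few centimetres from where it began; it moved while the arm was elsewhere.

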